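Change the seal blanks in the marking unit

ROBOT

A 6-joint arm with a two-finger parallel gripper is mounted at the origin on the work surface. World frame = base frame: x ahead of the robot, y to its left, z up, the work surface at z = 0. Lengths are in mm, angles in rad, forces in N, time in s.
With the tool pointing down it reaches from about 250 to 850 mm from the base axis. Payload 12.5 kg.
Tool frame: the origin (TCP) lies between the finger pads; the fingertips stand 8 mm ahead of it and the grasp point (between the pads) lies 11 mm behind it (tcp_to_tips is the distance from the TCP to the fingertips, in mm); x points along the fingers, z is the direction in which the jaws open and shut, and the axes are right-handed (so a half turn about x gives the same grasp; the last joint's range is limited). The gripper opens to 93 mm and grips with 3 to 60 N. Pads are 15 mm wide; open, the fingers measure 128 mm over their backs; the gripper's body (75 mm by 188 mm) begins 65 mm behind the grasp point.
Start: joints at [1.139, 0.351, 1.652, -0, 1.139, -0.085], TCP at [186.908, 517.252, 226.633] pointing down, gripper open.
Joint ranges: [-2.75, 2.75], [-0.79, 2.1], [0.01, 2.65], [-1.57, 4.71], [0.07, 3.14], [-2.87, 2.87]. Speed limits (rad/s): [2.22, 2.22, 2.79, 3.14, 3.14, 3.14].

INTERFACE

Orientations are given as a unit quaternion [w, x, y, z].
In Python, from rig import * gives the robot as it stands. The module is installed in compiled form; this text tells all that it offers.
- The arm moves only by the shell command python3 -m crank 'ROWS' [FORCE]. ROWS is a JSON object of lists of equal length, an entry for each row: "slide": the shift along the tool's x, y, z each as a share of 0.1 m, from -1 to 1, a list of three; "roll": the turn about the tool's x as a share of 180 degrees, from -1 to 1; "hand": the closure, from -1 (fully open) to 1 (shut), so that 0 is half open. A call has exactly 10 rows; each row is the pose to reach, as a shift and turn from the pose commanded when the call began, along the tool's axes at that moment, turning the shorter way round; what a row does not reach only later rows make up. A row lasts 1/8 s, in which the tool goes at most 62.5 mm and 10.7 degrees, less where a joint would pass 70% of its speed; a pose out of reach is approached as far as the arm can. A call with a number of a shift or a turn outside -1 to 1 is refused whole. A call with a gripper value outside its range is refused whole. The fingers move at their own pace and stop on an object; FORCE is the grip in N (left out, the last holds). Time passes only in rows, so rows that repeat a pose let the fingers close, or fill a call up. It gives the time, the measured TCP pose, the force and the opening at its end, in the units of the state.
- observe(): the state, without advancing time (a new reading comes with each control period).
- camera(name): name is "side" or "top"; returns the picture (480x640x3 uint8, red, green, blue); there is no depth.
- camera_params(name): a dict with "fx", "fy", "cx", "cy" (pixels), "k1" (the pictures are not rectified: a ray, as slopes to the right and down, at radius r is drawn at 1 + k1 r^2 times it, then the intrinsics apply), "pose" (4x4, takes a point from camera to world coordinates). Camera axes: x right, y up, looking along -z (the intrinsics and any distortion apply to the point x, -y, -z); pixel columns grow to the right and rows downward; lengths in mm; the calibration is good to about 2 mm. A picture is of the moment at which its call begins. camera_params takes no time and is no camera call.
- sign_off(): hands the job in, once; it reports no verdict.
Trained networks look in the newest picture that a camera, given by its name, has taken for a name from the list of things; names that differ only in an ending like _2 or _b are one class to them, and where a whole thing is asked for, a point or a joint stands for the part that bears it (a point fixed in the world has none). Each returns a list of dicts, best first, with "conf" (0 to 1); they miss things now and then, are a little off and sometimes report something else, mostly with a low value. They report only what shows in the picture. A call takes as long as a camera call.
- outline_of(camera, label): "mask" (480x640 bool, what is visible of it) and "extent" ([centre column, centre row, width, height] in pixels, round what is visible of it).
- mark_of(camera, label): "centre" ([column, row] in pixels: a listed point, or the origin of a listed thing).
The state is a dict: "t": time; "joint_positions": joint angles; "dq": joint speeds; "joint_torque": joint torques, N m; "ee_pos": TCP position; "orientation": TCP orientation; "contact_force": force on the tool from outside, world axes, zero at the start; "ft_torque": the same for the moment, N m; "width": opening from 0.0 (shut) to 1.0 (fully open).
Only numpy, scipy, OpenCV 4.12 (cv2) and the standard library are available. Lean on these libraries where they do the work, as an engineer would, in place of code of your own. Each camera call takes 0.05 s, during which the arm holds its last target.

TASK

Press the marking unit's tray so that its push-push latch lets it out, lift out every finished seal and lay it flat in the wooden dish, and load every plain brass blank from the bench flat into a tray cavity of its own outline, right down to the floor. Then press the tray fully home, let go and make sure that it stays latched shut with all the blanks seated. Leave the bowl, the soldering block and the brush where they are.

Things in the scene. Friction and masses are not known exactly. Their poses are not given: they have to be found in the camera images.
- round_a: round brass seal blank, a disc 30 mm in diameter and 15 mm thick, rims bevelled 2 mm, plain top, starts lying on the bench; origin at its centre, 7.5 mm above its underside, z through its thickness (either face may lie down), about 70 g; may be absent
- round_b: round brass seal blank, a disc 30 mm in diameter and 15 mm thick, rims bevelled 2 mm, plain top, starts lying on the bench; origin at its centre, 7.5 mm above its underside, z through its thickness (either face may lie down), about 70 g; may be absent
- square_a: square brass seal blank, 26 x 26 mm and 15 mm thick, rims bevelled 2 mm, plain top, starts lying on the bench; its sides are parallel to its x and y axes; origin at its centre, 7.5 mm above its underside, z through its thickness (either face may lie down), about 70 g; may be absent
- square_b: square brass seal blank, 26 x 26 mm and 15 mm thick, rims bevelled 2 mm, plain top, starts lying on the bench; its sides are parallel to its x and y axes; origin at its centre, 7.5 mm above its underside, z through its thickness (either face may lie down), about 70 g; may be absent
- done_round: finished round brass seal, a disc 30 mm in diameter and 15 mm thick, rims bevelled 2 mm, with an engraved ring on top; starts seated in cavity0 of the tray, inside the unit; origin at its centre, 7.5 mm above its underside, z through its thickness (either face may lie down), about 70 g; may be absent
- done_square: finished square brass seal, 26 x 26 mm and 15 mm thick, rims bevelled 2 mm, with an engraved frame on top; starts seated in cavity3 of the tray, inside the unit, sides parallel to its x and y axes; origin at its centre, 7.5 mm above its underside, z through its thickness (either face may lie down), about 70 g; may be absent
- done_round2: finished round brass seal, a disc 30 mm in diameter and 15 mm thick, rims bevelled 2 mm, with an engraved ring on top; starts seated in cavity2 of the tray, inside the unit; origin at its centre, 7.5 mm above its underside, z through its thickness (either face may lie down), about 70 g; may be absent
- tray (a joint): slide of the marking unit's tray (m): 0 latched shut, 0.105 fully out at its stop, -0.012 pressed to the inner stop. Push-push latch: a full press to the inner stop, then letting go, turns latched into released (it runs out by itself in 1 s) and out into latched at 0; a short press (under 11 mm past latched) changes nothing. The spring pushes out with 4 to 6 N; with its damper about 8 N at 50 mm/s
- tray_front (a point): middle of the outer face of the aluminium front panel, 28 mm above the bench; panel 190 wide, 12 thick, from 10 to 46 mm above the bench, 10 mm above the nest plate. Its x axis points level into the unit (press along +x), z up. Latched it stands 25 mm before the face of the unit: a fixed grey box 250 wide, 66 mm high for 100 mm (amber window on top), then 125 mm high for 160 mm
- cavity0 (a point): centre of the floor of a round, 33 mm wide cavity in the tray's dark steel nest plate: 5 mm deep, sharp-edged, so a seated blank stands 10 mm proud; floor 31 mm above the bench. Axes as tray_front. The four lie in a row along y, 46 mm apart, 58 mm behind the panel's outer face; under the unit's roof when latched, clear in front of it when out
- cavity1 (a point): centre of the floor of a square, 29 x 29 mm (sides along the point's x, y) cavity in the tray's dark steel nest plate: 5 mm deep, sharp-edged, so a seated blank stands 10 mm proud; floor 31 mm above the bench. Axes as tray_front. The four lie in a row along y, 46 mm apart, 58 mm behind the panel's outer face; under the unit's roof when latched, clear in front of it when out
- cavity2 (a point): centre of the floor of a round, 33 mm wide cavity in the tray's dark steel nest plate: 5 mm deep, sharp-edged, so a seated blank stands 10 mm proud; floor 31 mm above the bench. Axes as tray_front. The four lie in a row along y, 46 mm apart, 58 mm behind the panel's outer face; under the unit's roof when latched, clear in front of it when out
- cavity3 (a point): centre of the floor of a square, 29 x 29 mm (sides along the point's x, y) cavity in the tray's dark steel nest plate: 5 mm deep, sharp-edged, so a seated blank stands 10 mm proud; floor 31 mm above the bench. Axes as tray_front. The four lie in a row along y, 46 mm apart, 58 mm behind the panel's outer face; under the unit's roof when latched, clear in front of it when out
- dish_in (a point): centre of the inner floor of the dark wooden dish for finished seals, grey cloth on its floor, fixed to the bench: inside 178 mm along its x and 128 mm along its y axis, walls 6 mm thick and 24 mm above the bench, floor 5 mm above the bench; z up
- bowl: small glass bowl, 100 mm across and 45 mm high; bystander; origin under its centre
- block: honeycomb soldering block, 70 x 100 x 18 mm; bystander; origin under its centre
- brush: bench brush lying down; bystander; origin under its middle

How it is judged (in metres and radians):
On the way, in this order (a step that is already met when the one before it is completed fails the run):
1. the tray has been let out of its latch (value of joint tray above 0.095 m), for 0.2 s.
2. with the tray out, every finished seal lies in the dish and every blank is seated in a cavity of its shape (value of joint tray above 0.09 m and ((horizontal distance between round_a and cavity0 below 0.004 m and z of round_a in the frame of cavity0 between 0.0045 and 0.01 m and angle between the z axis of round_a and the z axis of dish_in, either way round below 0.1 rad) or (horizontal distance between round_a and cavity2 below 0.004 m and z of round_a in the frame of cavity2 between 0.0045 and 0.01 m and angle between the z axis of round_a and the z axis of dish_in, either way round below 0.1 rad)) and ((horizontal distance between round_b and cavity0 below 0.004 m and z of round_b in the frame of cavity0 between 0.0045 and 0.01 m and angle between the z axis of round_b and the z axis of dish_in, either way round below 0.1 rad) or (horizontal distance between round_b and cavity2 below 0.004 m and z of round_b in the frame of cavity2 between 0.0045 and 0.01 m and angle between the z axis of round_b and the z axis of dish_in, either way round below 0.1 rad)) and ((horizontal distance between square_a and cavity1 below 0.004 m and z of square_a in the frame of cavity1 between 0.0045 and 0.01 m and angle between the z axis of square_a and the z axis of dish_in, either way round below 0.1 rad) or (horizontal distance between square_a and cavity3 below 0.004 m and z of square_a in the frame of cavity3 between 0.0045 and 0.01 m and angle between the z axis of square_a and the z axis of dish_in, either way round below 0.1 rad)) and ((horizontal distance between square_b and cavity1 below 0.004 m and z of square_b in the frame of cavity1 between 0.0045 and 0.01 m and angle between the z axis of square_b and the z axis of dish_in, either way round below 0.1 rad) or (horizontal distance between square_b and cavity3 below 0.004 m and z of square_b in the frame of cavity3 between 0.0045 and 0.01 m and angle between the z axis of square_b and the z axis of dish_in, either way round below 0.1 rad)) and x of done_round in the frame of dish_in between -0.085 and 0.085 m and y of done_round in the frame of dish_in between -0.06 and 0.06 m and z of done_round in the frame of dish_in between 0.0035 and 0.0135 m and angle between the z axis of each of done_round, done_square, done_round2 and the z axis of dish_in, either way round below 0.15 rad and linear speed of each of done_round, done_square, done_round2 below 0.03 m/s and x of done_square in the frame of dish_in between -0.085 and 0.085 m and y of done_square in the frame of dish_in between -0.06 and 0.06 m and z of done_square in the frame of dish_in between 0.0035 and 0.0135 m and x of done_round2 in the frame of dish_in between -0.085 and 0.085 m and y of done_round2 in the frame of dish_in between -0.06 and 0.06 m and z of done_round2 in the frame of dish_in between 0.0035 and 0.0135 m), for 0.2 s.
At the end, for the whole second after the job is handed in: Tray at rest within 3 mm of its latched position; every blank flat in a cavity of its own shape (centre within 4 mm, underside within 2.5 mm of its floor, tilt under 0.1 rad); every finished seal flat on the dish's floor, at rest (value of joint tray between -0.003 and 0.003 m and velocity of joint tray between -0.005 and 0.005 m/s and ((horizontal distance between round_a and cavity0 below 0.004 m and z of round_a in the frame of cavity0 between 0.0045 and 0.01 m and angle between the z axis of round_a and the z axis of dish_in, either way round below 0.1 rad) or (horizontal distance between round_a and cavity2 below 0.004 m and z of round_a in the frame of cavity2 between 0.0045 and 0.01 m and angle between the z axis of round_a and the z axis of dish_in, either way round below 0.1 rad)) and ((horizontal distance between round_b and cavity0 below 0.004 m and z of round_b in the frame of cavity0 between 0.0045 and 0.01 m and angle between the z axis of round_b and the z axis of dish_in, either way round below 0.1 rad) or (horizontal distance between round_b and cavity2 below 0.004 m and z of round_b in the frame of cavity2 between 0.0045 and 0.01 m and angle between the z axis of round_b and the z axis of dish_in, either way round below 0.1 rad)) and ((horizontal distance between square_a and cavity1 below 0.004 m and z of square_a in the frame of cavity1 between 0.0045 and 0.01 m and angle between the z axis of square_a and the z axis of dish_in, either way round below 0.1 rad) or (horizontal distance between square_a and cavity3 below 0.004 m and z of square_a in the frame of cavity3 between 0.0045 and 0.01 m and angle between the z axis of square_a and the z axis of dish_in, either way round below 0.1 rad)) and ((horizontal distance between square_b and cavity1 below 0.004 m and z of square_b in the frame of cavity1 between 0.0045 and 0.01 m and angle between the z axis of square_b and the z axis of dish_in, either way round below 0.1 rad) or (horizontal distance between square_b and cavity3 below 0.004 m and z of square_b in the frame of cavity3 between 0.0045 and 0.01 m and angle between the z axis of square_b and the z axis of dish_in, either way round below 0.1 rad)) and x of done_round in the frame of dish_in between -0.085 and 0.085 m and y of done_round in the frame of dish_in between -0.06 and 0.06 m and z of done_round in the frame of dish_in between 0.0035 and 0.0135 m and angle between the z axis of each of done_round, done_square, done_round2 and the z axis of dish_in, either way round below 0.15 rad and linear speed of each of done_round, done_square, done_round2 below 0.03 m/s and x of done_square in the frame of dish_in between -0.085 and 0.085 m and y of done_square in the frame of dish_in between -0.06 and 0.06 m and z of done_square in the frame of dish_in between 0.0035 and 0.0135 m and x of done_round2 in the frame of dish_in between -0.085 and 0.085 m and y of done_round2 in the frame of dish_in between -0.06 and 0.06 m and z of done_round2 in the frame of dish_in between 0.0035 and 0.0135 m); the robot touches nothing.
It fails at once if the bowl is pushed more than 30 mm from its place (distance of bowl from where it was at the start of the episode above 0.03 m).
It fails at once if the block is pushed more than 30 mm from its place (distance of block from where it was at the start of the episode above 0.03 m).
It fails at once if the brush is pushed more than 30 mm from its place (distance of brush from where it was at the start of the episode above 0.03 m).
Of round_a, round_b, square_a, square_b only 3 to 4 are there at a start; the rules pass over those that are not, and their reading is None.
Of done_round, done_square, done_round2 only 2 to 3 are there at a start; the rules pass over those that are not, and their reading is None.
At some moment in a run one of round_a, round_b, square_a, square_b may be knocked a few centimetres aside while the robot is not near it.
Once in a run the grip may slacken for a moment while it holds something.
It also fails if it takes over 210 s, if anything falls off the work surface, if the arm or the gripper's body presses on something with over 40 N, if the wrist force passes 120 N, or if a joint passes its speed limit or range.

## Working session

There is one attempt and no reset: what is moved stays moved. The work goes in short steps, Python scripts to look and compute and a shell command to move; the robot and the scene stay as the last step left them, time stands still between calls to the robot, and variables do not carry over. Pictures are saved under pics/ and viewed, and the job is handed in when it is done.

```bash
ls; mkdir -p pics
python3 - <<'E'
from rig import *
import cv2,json
print(observe())
for n in ("side","top"):
    p=camera_params(n); print(n,p)
    cv2.imwrite(f"pics/a_{n}.png",camera(n)[:,:,::-1])
E
```

```text
pics
{'t': 0.0, 'joint_positions': array([ 1.13939019e+00,  3.51252540e-01,  1.65240225e+00,  2.80378177e-05,
        1.13907598e+00, -8.45929113e-02]), 'dq': array([-0.00204582, -0.00104997,  0.00096982, -0.0006907 , -0.00122845,
       -0.00136322]), 'joint_torque': array([-3.02895744e-03, -4.97322214e+01, -2.85234708e+01,  6.97476044e-02,
        2.58191727e-02, -7.29170665e-05]), 'ee_pos': array([186.77832807, 516.97496502, 226.10078981]), 'orientation': array([ 0.57842084, -0.4064232 ,  0.57912532,  0.40603372]), 'contact_force': array([-0.4959116 ,  0.41674926, -0.33974631]), 'ft_torque': array([ 0.04176113, -0.01395997, -0.02180336]), 'width': 1.000041370555162}
side {'fx': 613.674228874135, 'fy': 613.674228874135, 'cx': 314.6698138453572, 'cy': 245.91473478017042, 'k1': -0.08870180498239436, 'pose': array([[ 7.21867261e-01,  4.92978382e-01, -4.85674759e-01,
        -7.12876913e+01],
       [-6.91952110e-01,  5.03540107e-01, -5.17348663e-01,
        -8.04748759e+02],
       [-1.04849863e-02,  7.09520737e-01,  7.04606549e-01,
         1.08983311e+03],
       [ 0.00000000e+00,  0.00000000e+00,  0.00000000e+00,
         1.00000000e+00]])}
top {'fx': 519.0255498542971, 'fy': 519.0255498542971, 'cx': 323.8772590884638, 'cy': 240.1834864393425, 'k1': -0.09142520589396999, 'pose': array([[-1.82542433e-02,  9.92546371e-01, -1.20492674e-01,
         4.61381243e+02],
       [-9.99832463e-01, -1.82841666e-02,  8.57329263e-04,
        -4.48494603e+01],
       [-1.35216908e-03,  1.20488137e-01,  9.92713846e-01,
         1.15510487e+03],
       [ 0.00000000e+00,  0.00000000e+00,  0.00000000e+00,
         1.00000000e+00]])}
```

View pics/a_top.png

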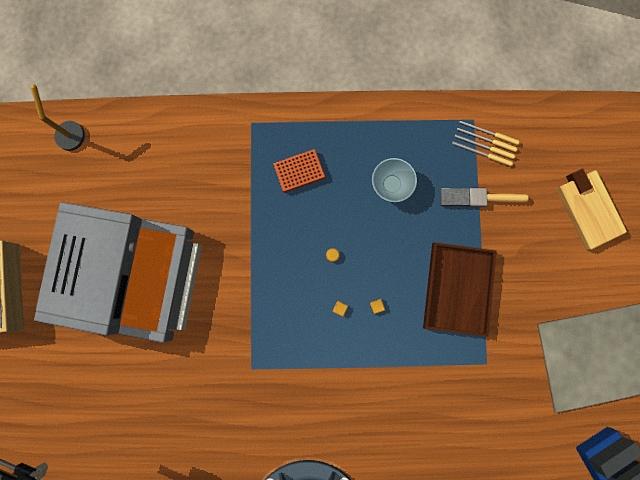

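View pics/a_side.png

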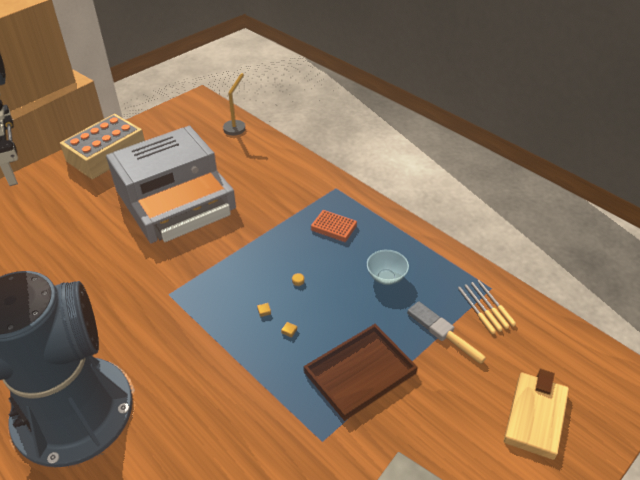

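Top view: three blanks, a round at (333,255) and squares at (341,309) and (378,306). The dish is at (460,290) and the unit at about (120,270), with its front panel at (188,287). The bowl, block and brush are on the mat. The gripper is at the lower left.

```bash
cat > h.py <<'E'
from rig import *
import numpy as np, cv2
def ray(cam,uv):
    p=camera_params(cam)
    K=np.array([[p['fx'],0,p['cx']],[0,p['fy'],p['cy']],[0,0,1]])
    u=cv2.undistortPoints(np.array([[uv]],float),K,np.array([p['k1'],0,0,0.])).ravel()
    P=p['pose']; return P[:3,3],P[:3,:3]@np.array([u[0],-u[1],-1])
def at(cam,uv,z):
    o,d=ray(cam,uv); return o+d*(z-o[2])/d[2]
def pix(cam,X):
    p=camera_params(cam);P=p['pose']; c=P[:3,:3].T@(np.array(X,float)-P[:3,3]); x,y=c[0]/-c[2],-c[1]/-c[2]
    s=1+p['k1']*(x*x+y*y); return np.array([p['fx']*x*s+p['cx'],p['fy']*y*s+p['cy']])
def tri(a,b):
    (o1,d1),(o2,d2)=ray('top',a),ray('side',b)
    A=np.stack([d1,-d2],1); s=np.linalg.lstsq(A,o2-o1,rcond=None)[0]
    q1,q2=o1+d1*s[0],o2+d2*s[1]; return (q1+q2)/2,np.linalg.norm(q1-q2)
def rect(mask,cam,z):
    c=max(cv2.findContours(mask.astype(np.uint8),cv2.RETR_EXTERNAL,cv2.CHAIN_APPROX_NONE)[0],key=cv2.contourArea)
    w=np.array([at(cam,q.astype(float),z)[:2] for q in c[:,0]],np.float32)
    return cv2.minAreaRect(w)
def shot(n,crop=None,s=1):
    im={c:camera(c)[:,:,::-1] for c in('top','side')}
    return im
def tcp():
    s=observe(); return s
E
python3 - <<'E'
from h import *
camera('top');camera('side')
for c in('top','side'):
  for l,z in [('round_a',7.5),('square_a',7.5),('tray_front',28),('dish_in',5),('bowl',0),('block',0),('brush',0)]:
    for r in mark_of(c,l):
      if r['conf']>.2: print(c,l,round(r['conf'],2),np.round(r['centre'],1),np.round(at(c,r['centre'],z),1))
for l,z in [('round_a',15),('square_a',15),('dish_in',24),('tray_front',46),('tray',46)]:
    for r in outline_of('top',l):
      if r['conf']>.2: print(l,round(r['conf'],2),np.round(r['extent'],1),rect(r['mask'],'top',z))
E
```

```text
top round_a 0.49 [332.3 254.8] [567.7 -63.9   7.5]
top round_a 0.48 [300.8 174.1] [752.5   3.7   7.5]
top square_a 0.68 [377.8 306.7] [ 451.2 -161.7    7.5]
top square_a 0.62 [339.6 309.8] [446.1 -77.5   7.5]
top tray_front 0.96 [192.2 285.1] [504.9 243.   28. ]
top dish_in 0.95 [457.7 290. ] [ 484.1 -341.     5. ]
top dish_in 0.56 [332.3 254.3] [569. -64.   5.]
top bowl 0.68 [391.8 182.7] [ 730.6 -203.     0. ]
top bowl 0.24 [167.5 272.7] [534.5 306.6   0. ]
top block 0.91 [301.1 173.4] [756.    3.3   0. ]
top brush 0.91 [483.1 197. ] [ 694.3 -411.5    0. ]
side round_a 0.51 [298.2 280.3] [566.8 -66.3   7.5]
side round_a 0.21 [288.1 328.8] [ 453.1 -156.5    7.5]
side square_a 0.68 [288.2 328.8] [ 453.2 -156.7    7.5]
side square_a 0.61 [266.1 309.4] [454.2 -80.6   7.5]
side tray_front 0.76 [198.7 222.5] [506.7 245.1  28. ]
side dish_in 0.56 [196.7 208.3] [548.9 317.8   5. ]
side bowl 0.65 [385.4 274.6] [ 733.8 -194.4    0. ]
side block 0.82 [335.1 227.4] [765.1   7.6   0. ]
side brush 0.71 [445.9 334. ] [ 696.  -406.4    0. ]
dish_in 0.93 [459.5 291.5  74.2  91.4] ((486.0061950683594, -340.72564697265625), (144.2716064453125, 189.64877319335938), 81.01119995117188)
tray_front 0.71 [184.1 286.9  33.2  91.1] ((503.05010986328125, 255.32020568847656), (40.84059524536133, 189.6612091064453), 79.28429412841797)
tray 0.84 [185.7 286.1  36.3  87.3] ((503.3943786621094, 255.13819885253906), (39.30214309692383, 189.64552307128906), 79.30744171142578)
tray 0.59 [334.4 255.4  11.2  11.8] ((563.6830444335938, -62.65195083618164), (25.75885581970215, 25.84764862060547), 88.9411849975586)
```

```bash
cat >> h.py <<'E'
from scipy.spatial.transform import Rotation as Ro
def R(): 
    q=observe()['orientation']; return Ro.from_quat([q[1],q[2],q[3],q[0]]).as_matrix()
def go(x,y,z,ang=None):
    """print slide shares + roll to bring TCP to x,y,z with jaw axis at world angle ang (deg, mod 180)"""
    s=observe(); M=R(); d=M.T@(np.array([x,y,z])-s['ee_pos'])/100
    cur=np.degrees(np.arctan2(M[1,2],M[0,2])); out=None
    if ang is not None:
        # tool x is down: positive roll about it lowers world yaw
        dy=((ang-cur+90)%180)-90; out=[dy*np.sign(M[2,0])/180, (dy-np.sign(dy)*180)*np.sign(M[2,0])/180]
    print('slide',np.round(d,3),'roll',np.round(out,4) if out else '', 'jaw',round(cur,1),'down',np.round(M[:,0],3),'q6',round(s['joint_positions'][5],2),'t',round(s['t'],2),'w',round(s['width'],3),'F',np.round(s['contact_force'],1),'tcp',np.round(s['ee_pos'],1))
IN=np.array([np.cos(np.radians(79.3)),np.sin(np.radians(79.3))])
E
python3 - <<'E'
from h import *
im=cv2.imread('pics/a_top.png'); cv2.imwrite('pics/b1.png',cv2.resize(im[230:345,130:260],None,fx=5,fy=5,interpolation=cv2.INTER_CUBIC))
cv2.imwrite('pics/b2.png',cv2.resize(im[235:335,315:415],None,fx=6,fy=6,interpolation=cv2.INTER_CUBIC))
P=np.array([505,244])-60*IN
go(P[0],P[1],120,79.3)
E
```

```text
slide [ 1.066 -4.016 -2.081] roll [-0.0509  0.9491] jaw 70.1 down [-0. -0. -1.] q6 -0.08 t 1.15 w 1.001 F [-0.2 -0.9 -0.3] tcp [186.9 517.3 226.6]
```

View pics/b1.png

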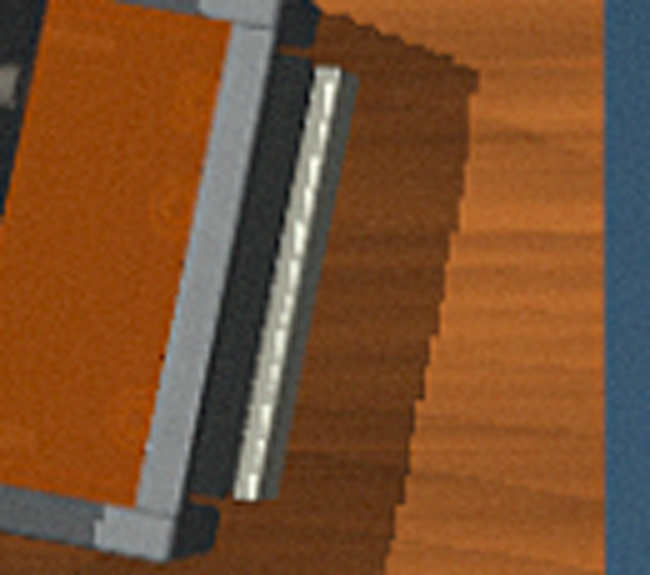

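View pics/b2.png

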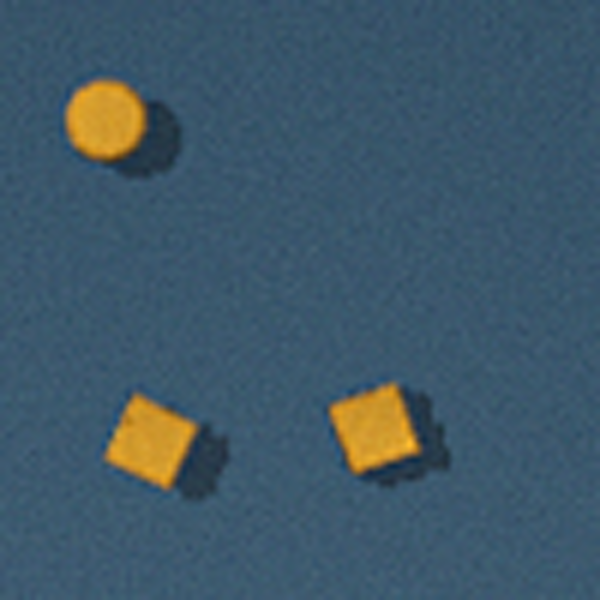

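The panel's top outer edge runs from (198.6,244) to (182.4,330). Both squares are rotated by about 25°. I'll move over to the front of the panel.

```bash
python3 -m crank '{"slide":[[0,-0.5,-0.26],[0,-1,-0.52],[0,-1,-0.52],[0,-1,-0.52],[0,-1,-0.52],[0,-1,-0.52],[0,-1,-0.52],[0,-1,-0.52],[0,-1,-0.52],[0,-1,-0.52]],"roll":[0,0,0,0,0,0,0,0,0,0],"hand":[1,1,1,1,1,1,1,1,1,1]}' 20
python3 -m crank '{"slide":[[0,-0.5,-0.26],[0,-1,-0.52],[0,-1,-0.52],[0,-1,-0.52],[0,-1,-0.52],[0,-1,-0.52],[0,-1,-0.52],[0,-1,-0.52],[0,-1,-0.52],[0,-1,-0.52]],"roll":[0,0,0,0,0,0,0,0,0,0],"hand":[1,1,1,1,1,1,1,1,1,1]}'
python3 -m crank '{"slide":[[0,-0.5,-0.26],[0,-1,-0.52],[0,-1,-0.52],[0,-1,-0.52],[0,-1,-0.52],[0,-1,-0.52],[0,-1,-0.52],[0,-1,-0.52],[0,-1,-0.52],[0,-1,-0.52]],"roll":[0,0,0,0,0,0,0,0,0,0],"hand":[1,1,1,1,1,1,1,1,1,1]}'
python3 -m crank '{"slide":[[0,-0.5,-0.26],[0,-1,-0.52],[0,-1,-0.52],[0,-1,-0.52],[0,-1,-0.52],[0,-1,-0.52],[0,-1,-0.52],[0,-1,-0.52],[0,-1,-0.52],[0,-1,-0.52]],"roll":[0,0,0,0,0,0,0,0,0,0],"hand":[1,1,1,1,1,1,1,1,1,1]}'
python3 - <<'E'
from h import *
a=at('top',(198.6,244),46);b=at('top',(182.4,330),46)
d=a-b; print(a,b,np.linalg.norm(d),np.degrees(np.arctan2(d[1],d[0])),(a+b)/2)
P=np.array([505,244])-60*IN
go(P[0],P[1],120,79.3)
E
```

```text
t: 2.4
ee_pos: [263.3, 434.4, 226.6]
orientation: [0.579, -0.406, 0.579, 0.406]
contact_force: [0.0, -0.5, -0.7]
width: 0.012
t: 3.65
ee_pos: [339.7, 351.5, 226.6]
orientation: [0.579, -0.406, 0.579, 0.406]
contact_force: [0.3, 0.4, 0.6]
width: 0.007
t: 4.9
ee_pos: [416.0, 268.6, 226.6]
orientation: [0.579, -0.406, 0.579, 0.406]
contact_force: [0.1, -0.8, 0.0]
width: 0.007
t: 6.15
ee_pos: [492.4, 185.7, 226.6]
orientation: [0.579, -0.406, 0.579, 0.406]
contact_force: [-0.3, 0.0, -0.2]
width: 0.002
[592.6776819  225.27602157  46.        ] [408.92799759 258.91243506  46.        ] 186.80298391262676 -10.373463010937932 [500.80283974 242.09422831  46.        ]
slide [ 1.066e+00 -1.600e-02 -1.000e-03] roll [-0.051  0.949] jaw 70.1 down [-0. -0. -1.] q6 -0.95 t 6.15 w 0.002 F [-0.3  0.  -0.2] tcp [492.4 185.7 226.6]
```

```bash
python3 -m crank '{"slide":[[0.5,0,0],[1,0,0],[1,0,0],[1,0,0],[1,0,0],[1,0,0],[1,0,0],[1,0,0],[1,0,0],[1,0,0]],"roll":[-0.05,-0.05,-0.05,-0.05,-0.05,-0.05,-0.05,-0.05,-0.05,-0.05],"hand":[1,1,1,1,1,1,1,1,1,1]}'
python3 -m crank '{"slide":[[0.5,0,0],[0.9,0,0],[0.97,0,0],[0.97,0,0],[0.97,0,0],[0.97,0,0],[0.97,0,0],[0.97,0,0],[0.97,0,0],[0.97,0,0]],"roll":[0,0,0,0,0,0,0,0,0,0],"hand":[1,1,1,1,1,1,1,1,1,1]}'
python3 - <<'E'
from h import *
im=camera('side'); im2=camera('top')
cv2.imwrite('pics/c.png',np.hstack([cv2.resize(x[:,:,::-1],None,fx=3,fy=3) for x in (im[160:300,130:260],im2[220:360,130:260])]))
P=np.array([503,243])-17.5*IN
go(P[0],P[1],28,79.3)
E
```

```text
t: 7.4
ee_pos: [492.4, 185.7, 126.6]
orientation: [0.545, -0.45, 0.545, 0.45]
contact_force: [0.3, 0.0, 0.3]
width: 0.004
t: 8.65
ee_pos: [492.4, 185.7, 29.6]
orientation: [0.545, -0.45, 0.545, 0.45]
contact_force: [-0.3, -0.0, 0.7]
width: 0.004
slide [0.016 0.003 0.408] roll [-9.000e-04  9.991e-01] jaw 79.1 down [-0. -0. -1.] q6 -1.11 t 8.75 w 0.007 F [ 0.  -0.3  1.2] tcp [492.4 185.7  29.6]
```

View pics/c.png

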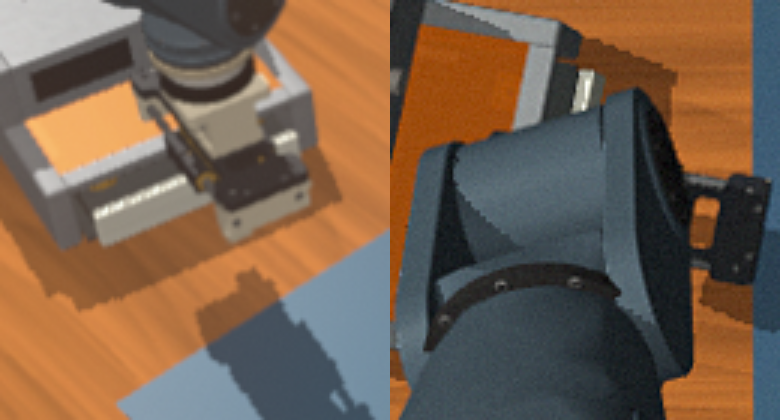

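The gripper is closed in front of the panel's middle, clear of the roof. I'll press in steps and watch the force.

```bash
python3 -m crank '{"slide":[[0,0,0.2],[0,0,0.3],[0,0,0.34],[0,0,0.38],[0,0,0.41],[0,0,0.43],[0,0,0.45],[0,0,0.46],[0,0,0.46],[0,0,0.46]],"roll":[0,0,0,0,0,0,0,0,0,0],"hand":[1,1,1,1,1,1,1,1,1,1]}'
```

```text
t: 10.0
ee_pos: [501.0, 230.2, 29.6]
orientation: [0.545, -0.45, 0.545, 0.45]
contact_force: [-0.8, -5.5, 0.9]
width: 0.002
```

```bash
python3 -m crank '{"slide":[[0,0,0.01],[0,0,0.02],[0,0,0.03],[0,0,0.04],[0,0,0.05],[0,0,0.06],[0,0,0.07],[0,0,0.07],[0,0,0.07],[0,0,0.07]],"roll":[0,0,0,0,0,0,0,0,0,0],"hand":[1,1,1,1,1,1,1,1,1,1]}'
```

```text
t: 11.25
ee_pos: [502.2, 237.0, 29.6]
orientation: [0.545, -0.45, 0.546, 0.45]
contact_force: [-0.5, -6.1, 1.0]
width: 0.005
```

```bash
python3 -m crank '{"slide":[[0,0,0.01],[0,0,0.02],[0,0,0.025],[0,0,0.03],[0,0,0.035],[0,0,0.04],[0,0,0.045],[0,0,0.05],[0,0,0.05],[0,0,0.05]],"roll":[0,0,0,0,0,0,0,0,0,0],"hand":[1,1,1,1,1,1,1,1,1,1]}'
```

```text
t: 12.5
ee_pos: [503.2, 241.9, 29.6]
orientation: [0.545, -0.451, 0.546, 0.45]
contact_force: [-0.4, -6.1, 2.8]
width: 0.003
```

```bash
python3 -m crank '{"slide":[[0,0,0.01],[0,0,0.02],[0,0,0.03],[0,0,0.03],[0,0,0.03],[0,0,0.03],[0,0,0.03],[0,0,0.03],[0,0,0.03],[0,0,0.03]],"roll":[0,0,0,0,0,0,0,0,0,0],"hand":[1,1,1,1,1,1,1,1,1,1]}'
```

```text
t: 13.75
ee_pos: [503.2, 242.3, 29.6]
orientation: [0.543, -0.451, 0.547, 0.45]
contact_force: [-2.9, -26.0, 10.1]
width: 0.005
```

That's the inner stop (26 N). I'll retract now.

```bash
python3 -m crank '{"slide":[[0,0,-0.3],[0,0,-0.9],[0,0,-1],[0,0,-1],[0,0,-1],[0,0,-1],[0,0,-1],[0,0,-1],[0,0,-1],[0,0,-1]],"roll":[0,0,0,0,0,0,0,0,0,0],"hand":[1,1,1,1,1,1,1,1,1,1]}'
python3 -m crank '{"slide":[[0,0,-0.4],[0,0,-0.9],[-0.4,0,-0.9],[-0.8,0,-0.9],[-1,0,-0.9],[-1,0,-0.9],[-1,0,-0.9],[-1,0,-0.9],[-1,0,-0.9],[-1,0,-0.9]],"roll":[0,0,0,0,0,0,0,0,0,0],"hand":[0,0,0,0,0,0,0,0,0,0]}'
python3 - <<'E'
from h import *
im=camera('side'); im2=camera('top')
cv2.imwrite('pics/d.png',np.hstack([cv2.resize(x[:,:,::-1],None,fx=2.6,fy=2.6) for x in (im[140:320,110:260],im2[200:380,130:280])]))
for c in('top','side'):
  for l,z in [('cavity0',31),('cavity1',31),('cavity2',31),('cavity3',31),('done_round',38.5),('done_square',38.5),('tray_front',28)]:
    for r in mark_of(c,l):
      if r['conf']>.2: print(c,l,round(r['conf'],2),np.round(r['centre'],1),np.round(at(c,r['centre'],z),1))
go(500,200,100,79.3)
E
```

```text
t: 15.0
ee_pos: [485.1, 147.3, 29.7]
orientation: [0.545, -0.45, 0.545, 0.45]
contact_force: [1.1, -5.0, 0.7]
width: 0.007
t: 16.25
ee_pos: [467.9, 59.0, 129.3]
orientation: [0.545, -0.45, 0.545, 0.451]
contact_force: [-0.3, -1.0, 0.6]
width: 0.501
top cavity0 0.93 [216.7 260. ] [558.6 188.7  31. ]
top cavity0 0.78 [205.7 320.4] [428.2 212.2  31. ]
top cavity0 0.78 [215.5 280.4] [514.2 191.1  31. ]
top cavity0 0.73 [206.8 298.7] [474.9 210.   31. ]
top cavity1 0.93 [216.7 260. ] [558.6 188.7  31. ]
top cavity1 0.78 [205.7 320.4] [428.2 212.2  31. ]
top cavity1 0.78 [215.5 280.4] [514.2 191.1  31. ]
top cavity1 0.73 [206.8 298.7] [474.9 210.   31. ]
top cavity2 0.93 [216.7 260. ] [558.6 188.7  31. ]
top cavity2 0.78 [205.7 320.4] [428.2 212.2  31. ]
top cavity2 0.78 [215.5 280.4] [514.2 191.1  31. ]
top cavity2 0.73 [206.8 298.7] [474.9 210.   31. ]
top cavity3 0.93 [216.7 260. ] [558.6 188.7  31. ]
top cavity3 0.78 [205.7 320.4] [428.2 212.2  31. ]
top cavity3 0.78 [215.5 280.4] [514.2 191.1  31. ]
top cavity3 0.73 [206.8 298.7] [474.9 210.   31. ]
top done_square 0.67 [217.4 260.7] 
[... 514 characters left out ...]
1.6] [556.3 196.5  31. ]
side cavity2 0.88 [213.2 229.7] [515.5 194.2  31. ]
side cavity2 0.75 [179.6 244.5] [423.2 210.   31. ]
side cavity2 0.75 [194.4 234.5] [470.8 213.4  31. ]
side cavity3 0.9 [225.4 221.6] [556.3 196.5  31. ]
side cavity3 0.88 [213.2 229.7] [515.5 194.2  31. ]
side cavity3 0.75 [179.6 244.5] [423.2 210.   31. ]
side cavity3 0.75 [194.4 234.5] [470.8 213.4  31. ]
side done_round 0.44 [210.8 227. ] [513.  199.4  38.5]
side done_square 0.57 [357.7 372.5] [ 464.5 -355.4   38.5]
side tray_front 0.74 [214.6 247.5] [480.8 143.2  28. ]
slide [ 0.296 -0.048  1.445] roll [-0.001  0.999] jaw 79.1 down [-0.  0. -1.] q6 -1.35 t 17.05 w 0.5 F [-0.5 -0.7  0. ] tcp [468.1  59.  129.6]
```

View pics/d.png

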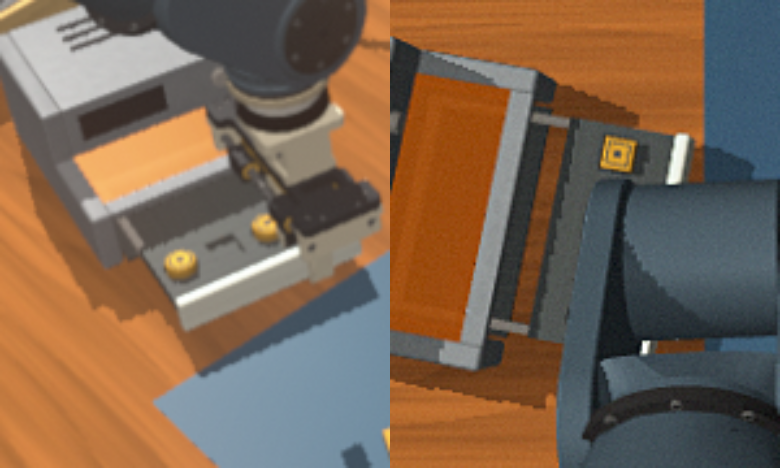

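The tray is out, with finished seals in three cavities: round at the near end, round third, square at the far end. cavity1 is empty. I'll move the arm aside for a clear measurement.

```bash
python3 -m crank '{"slide":[[-0.3,0,-0.4],[-0.5,0,-0.9],[-0.5,0,-1],[-0.5,0,-1],[-0.5,0,-1],[-0.5,0,-1],[-0.5,0,-1],[-0.5,0,-1],[-0.5,0,-1],[-0.5,0,-1]],"roll":[0,0,0,0,0,0,0,0,0,0],"hand":[0,0,0,0,0,0,0,0,0,0]}'
python3 - <<'E'
from h import *
im=camera('side'); im2=camera('top')
cv2.imwrite('pics/e_t.png',im2[:,:,::-1]);cv2.imwrite('pics/e_s.png',im[:,:,::-1])
cv2.imwrite('pics/e.png',np.hstack([cv2.resize(x[:,:,::-1],None,fx=2.6,fy=2.6,interpolation=cv2.INTER_CUBIC) for x in (im[140:320,110:260],im2[200:380,130:280])]))
for c in('top','side'):
  for l,z in [('cavity0',31),('done_round',38.5),('done_square',38.5),('tray_front',28)]:
    for r in mark_of(c,l):
      if r['conf']>.25: print(c,l,round(r['conf'],2),np.round(r['centre'],1),np.round(at(c,r['centre'],z),1))
E
```

```text
t: 18.3
ee_pos: [449.2, -39.2, 179.6]
orientation: [0.545, -0.45, 0.545, 0.45]
contact_force: [0.2, -0.2, 0.4]
width: 0.499
top cavity0 0.95 [201.8 323.6] [421.5 220.7  31. ]
top cavity0 0.9 [208.8 297.4] [477.6 205.6  31. ]
top cavity0 0.77 [217.1 256.8] [565.6 187.9  31. ]
top cavity0 0.6 [214.9 281.7] [511.4 192.4  31. ]
top done_round 0.69 [206.1 319.4] [430.6 209.7  38.5]
top done_round 0.62 [214.8 279.9] [514.9 191.1  38.5]
top done_round 0.58 [483.3 195.5] [ 689.9 -399.9   38.5]
top done_square 0.68 [207.4 323. ] [422.9 206.8  38.5]
top done_square 0.53 [216.6 259.1] [559.9 187.4  38.5]
top tray_front 0.73 [237.7 294.3] [483.4 143.2  28. ]
top tray_front 0.29 [207.9 298.4] [475.5 208.3  28. ]
side cavity0 0.92 [225.7 220.1] [560.4 200.5  31. ]
side cavity0 0.77 [178.6 242.5] [425.5 217.6  31. ]
side cavity0 0.67 [190.  233.9] [464.1 223.   31. ]
side cavity0 0.66 [216.6 227.9] [525.7 193.5  31. ]
side done_round 0.43 [210.3 227.5] [511.  198.8  38.5]
side done_round 0.42 [178.  246.4] [413.1 200.1  38.5]
side done_square 0.62 [228.3 224.2] [551.1 176.5  38.5]
side tray_front 0.92 [213.4 246.7] [480.4 147.5  28. ]
```

View pics/e.png

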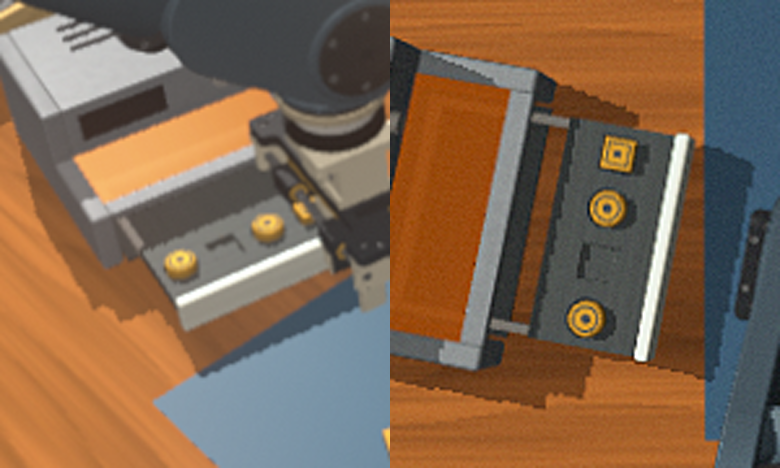

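Top view, crop scale 2.6 from (130,200): square seal at about (368,259) px÷scale, i.e. full-image (367/2.6…). I'll segment the brass for exact centroids.

Run:
```python
from h import *
im=cv2.imread('pics/e_t.png'); hsv=cv2.cvtColor(im,cv2.COLOR_BGR2HSV)
# plate: low saturation dark; brass: hue 15-30 sat high, within quadrilateral of tray
m=((hsv[:,:,0]>14)&(hsv[:,:,0]<32)&(hsv[:,:,1]>120)&(hsv[:,:,2]>110)).astype(np.uint8)
poly=np.array([[196,250],[240,250],[228,336],[186,330]],np.int32)
k=np.zeros_like(m);cv2.fillPoly(k,[np.array([[192,248],[232,255],[222,334],[184,328]],np.int32)],1)
m=cv2.morphologyEx(m*k,cv2.MORPH_CLOSE,np.ones((5,5)))
n,l,st,c=cv2.connectedComponentsWithStats(m)
P=[]
for i in range(1,n):
    if st[i,4]>40:
        hull=st[i]; w=at('top',c[i],41); P.append(w); print(st[i],np.round(c[i],1),np.round(w,1), 'IN',round(w[:2]@IN,1))
P=np.array(P)
for i in range(len(P)-1): d=P[i]-P[i+1]; print(np.linalg.norm(d),np.degrees(np.arctan2(d[1],d[0])))
# panel bright strip
b=((hsv[:,:,2]>190)&(hsv[:,:,1]<50)).astype(np.uint8); b[:, :225-60]=0; b[:,260:]=0;b[:245]=0;b[345:]=0
n,l,st,c=cv2.connectedComponentsWithStats(b); i=1+np.argmax(st[1:,4]); print(st[i],c[i],np.round(at('top',c[i],46),1),rect(l==i,'top',46))
```

```text
[211 252  14  14 150] [217.2 258.8] [560.3 185.5  41. ] IN 286.3
[207 273  13  14 148] [213.1 279.6] [515.5 194.2  41. ] IN 286.6
[198 316  14  14 148] [204.8 322.2] [424.8 211.8  41. ] IN 287.0
45.601263246270584 -11.049619568593666
92.40156341663376 -10.981677817755333
[224 252  21  87 399] [233.78195489 294.68170426] [482.4 148.6  46. ] ((482.68963623046875, 148.81121826171875), (10.329047203063965, 186.8826446533203), 79.12937927246094)
```

```bash
sed -i '/^IN=/d' h.py
cat >> h.py <<'E'
IN=np.array([np.cos(np.radians(79.0)),np.sin(np.radians(79.0))]); U=np.array([-IN[1],IN[0]])
C0=np.array([492.7,198.7])
cav=lambda i:C0+U*(69-46*i)
E
python3 - <<'E'
from h import *
for i in range(4): print(cav(i))
go(*cav(0),80,79)
E
```

```text
[424.96772434 211.86582068]
[470.12257478 203.08860689]
[515.27742522 194.31139311]
[560.43227566 185.53417932]
slide [0.996 0.712 2.42 ] roll [ 7.000e-04 -9.993e-01] jaw 79.1 down [-0. -0. -1.] q6 -1.57 t 18.8 w 0.499 F [ 0.6 -0.1 -0.6] tcp [449.2 -39.2 179.6]
```

```bash
python3 -m crank '{"slide":[[0,0.2,0.5],[0,0.36,1],[0,0.36,1],[0,0.36,1],[0,0.36,1],[0,0.36,1],[0,0.36,1],[0,0.36,1],[0,0.36,1],[0,0.36,1]],"roll":[0,0,0,0,0,0,0,0,0,0],"hand":[0.1,0.1,0.1,0.1,0.1,0.1,0.1,0.1,0.1,0.1]}' 25
python3 -m crank '{"slide":[[0,0.2,0.5],[0,0.35,1],[0.2,0.35,1],[0.4,0.35,1],[0.4,0.35,1],[0.4,0.35,1],[0.4,0.35,1],[0.4,0.35,1],[0.4,0.35,1],[0.4,0.35,1]],"roll":[0,0,0,0,0,0,0,0,0,0],"hand":[0.1,0.1,0.1,0.1,0.1,0.1,0.1,0.1,0.1,0.1]}'
python3 - <<'E'
from h import *
go(*cav(0),45.5,79)
E
```

```text
t: 20.05
ee_pos: [432.7, 65.8, 179.6]
orientation: [0.545, -0.45, 0.545, 0.45]
contact_force: [-1.4, 0.1, -0.7]
width: 0.453
t: 21.3
ee_pos: [417.2, 170.6, 139.7]
orientation: [0.545, -0.45, 0.545, 0.45]
contact_force: [0.8, -0.2, 0.9]
width: 0.449
slide [0.942 0.002 0.42 ] roll [ 7.000e-04 -9.993e-01] jaw 79.1 down [ 0.  0. -1.] q6 -1.1 t 21.3 w 0.449 F [ 0.8 -0.2  0.9] tcp [417.2 170.6 139.7]
```

```bash
python3 -m crank '{"slide":[[0,0,0.42],[0.3,0,0.42],[0.55,0,0.42],[0.7,0,0.42],[0.8,0,0.42],[0.87,0,0.42],[0.9,0,0.42],[0.92,0,0.42],[0.93,0,0.42],[0.93,0,0.42]],"roll":[0,0,0,0,0,0,0,0,0,0],"hand":[0.1,0.1,0.1,0.1,0.1,0.1,0.1,0.1,0.1,0.1]}'
python3 - <<'E'
from h import *
im=camera('side')
cv2.imwrite('pics/f.png',cv2.resize(im[180:300,110:260,::-1],None,fx=5,fy=5,interpolation=cv2.INTER_CUBIC))
E
```

```text
t: 22.55
ee_pos: [425.2, 211.9, 46.8]
orientation: [0.545, -0.45, 0.545, 0.45]
contact_force: [0.0, 0.2, -0.1]
width: 0.451
```

View pics/f.png

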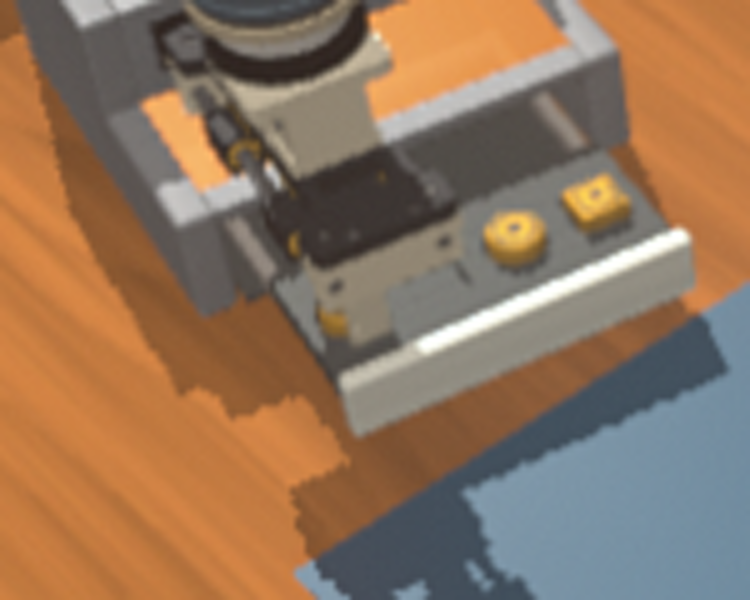

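The fingers straddle the near round seal between panel and roof. I'll close on it.

```bash
python3 -m crank '{"slide":[[0,0,0],[0,0,0],[0,0,0],[0,0,0],[0,0,0],[0,0,0],[0,0,0],[0,0,0],[0,0,0],[0,0,0]],"roll":[0,0,0,0,0,0,0,0,0,0],"hand":[0.4,1,1,1,1,1,1,1,1,1]}' 30
```

```text
t: 23.85
ee_pos: [425.1, 211.9, 46.7]
orientation: [0.545, -0.45, 0.545, 0.45]
contact_force: [-1.0, -0.3, 4.0]
width: 0.31
```

```bash
python3 -m crank '{"slide":[[-0.1,0,0],[-0.3,0,0],[-0.5,0,0],[-0.7,0,0],[-0.7,0,0],[-0.7,0,-0.4],[-0.7,0,-0.8],[-0.7,0,-1],[-0.7,0,-1],[-0.7,0,-1]],"roll":[0,0,0,0,0,0,0,0,0,0],"hand":[1,1,1,1,1,1,1,1,1,1]}'
python3 - <<'E'
from h import *
im=camera('side'); im2=camera('top')
cv2.imwrite('pics/g.png',np.hstack([cv2.resize(x[:,:,::-1],None,fx=2.6,fy=2.6,interpolation=cv2.INTER_CUBIC) for x in (im[170:350,110:260],im2[200:380,130:280])]))
go(480,-310,60,79)
E
```

```text
t: 25.1
ee_pos: [406.3, 114.1, 116.4]
orientation: [0.545, -0.45, 0.545, 0.45]
contact_force: [0.1, 0.4, -0.8]
width: 0.309
slide [ 0.564 -1.52  -4.029] roll [ 0.001 -0.999] jaw 79.2 down [-0.  0. -1.] q6 -1.22 t 25.2 w 0.31 F [-0.4  0.2 -1.1] tcp [406.4 114.3 116.4]
```

View pics/g.png

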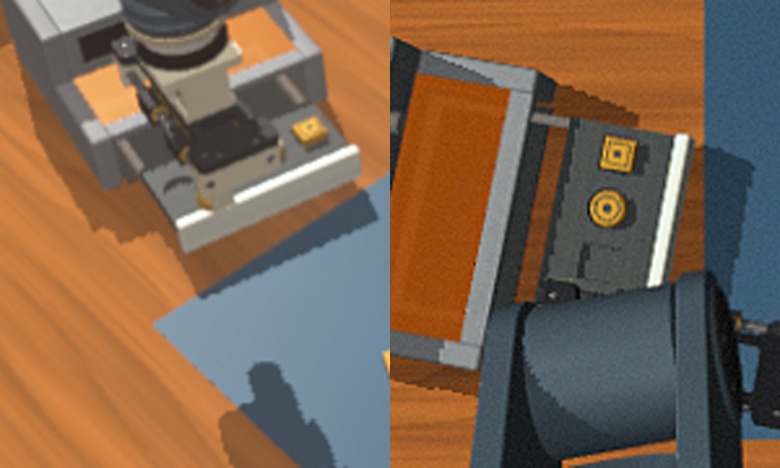

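Lifted: cavity0 is empty in the view and the seal is between the fingers. Next, carry it to the dish.

```bash
cat >> h.py <<'E'
D=np.array([485,-341.]); DL=np.array([np.cos(np.radians(-9.)),np.sin(np.radians(-9.))])
slot=lambda k:D+DL*54*(k-1)
E
python3 - <<'E'
from h import *
go(*slot(0),60,81)
go(*slot(2),60,81)
E
python3 -m crank '{"slide":[[0,-0.1,-0.5],[0,-0.27,-1],[0,-0.27,-1],[0,-0.27,-1],[0,-0.27,-1],[0,-0.27,-1],[0,-0.27,-1],[0,-0.27,-1],[0,-0.27,-1],[0,-0.27,-1]],"roll":[0,0,0,0,0,0,0,0,0,0],"hand":[1,1,1,1,1,1,1,1,1,1]}'
python3 -m crank '{"slide":[[0,-0.1,-0.5],[0,-0.27,-1],[0,-0.27,-1],[0,-0.27,-1],[0,-0.27,-1],[0,-0.27,-1],[0,-0.27,-1],[0,-0.27,-1],[0,-0.27,-1],[0,-0.27,-1]],"roll":[0,0,0,0,0,0,0,0,0,0],"hand":[1,1,1,1,1,1,1,1,1,1]}'
python3 -m crank '{"slide":[[0,-0.1,-0.5],[0,-0.27,-1],[0,-0.27,-1],[0,-0.27,-1],[0,-0.27,-1],[0,-0.27,-1],[0,-0.27,-1],[0,-0.27,-1],[0,-0.27,-1],[0,-0.27,-1]],"roll":[0,0,0,0,0,0,0,0,0,0],"hand":[1,1,1,1,1,1,1,1,1,1]}'
python3 - <<'E'
from h import *
go(*slot(0),22.5,81)
E
```

```text
slide [ 0.564 -1.088 -4.341] roll [-0.0101  0.9899] jaw 79.2 down [-0.  0. -1.] q6 -1.22 t 25.2 w 0.31 F [-0.4  0.2 -1.1] tcp [406.4 114.3 116.4]
slide [ 0.564 -2.167 -4.307] roll [-0.0101  0.9899] jaw 79.2 down [-0.  0. -1.] q6 -1.22 t 25.2 w 0.31 F [-0.4  0.2 -1.1] tcp [406.4 114.3 116.4]
t: 26.45
ee_pos: [413.9, 10.3, 116.6]
orientation: [0.545, -0.45, 0.545, 0.45]
contact_force: [-0.1, -0.2, -1.7]
width: 0.312
t: 27.7
ee_pos: [421.6, -93.0, 116.6]
orientation: [0.545, -0.45, 0.545, 0.45]
contact_force: [-0.4, 0.1, -1.1]
width: 0.307
t: 28.95
ee_pos: [429.2, -196.2, 116.6]
orientation: [0.545, -0.45, 0.545, 0.45]
contact_force: [0.8, -0.6, -1.4]
width: 0.311
slide [ 0.941 -0.281 -1.334] roll [-0.0104  0.9896] jaw 79.1 down [-0. -0. -1.] q6 -1.91 t 28.95 w 0.311 F [ 0.8 -0.6 -1.4] tcp [ 429.2 -196.2  116.6]
```

```bash
python3 -m crank '{"slide":[[0,-0.1,-0.5],[0,-0.28,-1],[0.2,-0.28,-1],[0.3,-0.28,-1],[0.3,-0.28,-1],[0.3,-0.28,-1],[0.3,-0.28,-1],[0.3,-0.28,-1],[0.3,-0.28,-1],[0.3,-0.28,-1]],"roll":[0,0,0,0,0,0,0,0,0,0],"hand":[1,1,1,1,1,1,1,1,1,1]}'
python3 -m crank '{"slide":[[0,0,-0.334],[0.25,0,-0.334],[0.45,0,-0.334],[0.55,0,-0.334],[0.6,0,-0.334],[0.63,0,-0.334],[0.64,0,-0.334],[0.64,0,-0.334],[0.64,0,-0.334],[0.64,0,-0.334]],"roll":[0,0,0,0,0,0,0,0,0,0],"hand":[1,1,1,1,1,1,1,1,1,1]}'
```

```text
t: 30.2
ee_pos: [437.9, -299.7, 86.7]
orientation: [0.545, -0.45, 0.545, 0.45]
contact_force: [0.5, 0.6, -0.4]
width: 0.305
t: 31.45
ee_pos: [431.6, -332.6, 22.8]
orientation: [0.545, -0.45, 0.545, 0.45]
contact_force: [0.6, -0.6, -0.7]
width: 0.305
```

```bash
python3 -m crank '{"slide":[[0.01,0,0],[0.01,0,0],[0.01,0,0],[0.01,0,0],[0.01,0,0],[0.01,0,0],[-0.3,0,0],[-0.6,0,0],[-0.8,0,0],[-0.8,0,0]],"roll":[0,0,0,0,0,0,0,0,0,0],"hand":[0.3,0.1,0,0,0,0,0,0,0,0]}'
python3 -m crank '{"slide":[[0,0,0.4],[0,0,0.9],[0,0,1],[0,0,1],[0,0,1],[0,0,1],[0,0,1],[0,0,1],[0,0,1],[0,0,1]],"roll":[0,0,0,0,0,0,0,0,0,0],"hand":[0,0,0,0,0,0,0,0,0,0]}'
python3 - <<'E'
from h import *
im=camera('side'); im2=camera('top')
cv2.imwrite('pics/h_t.png',im2[:,:,::-1]);cv2.imwrite('pics/h_s.png',im[:,:,::-1])
cv2.imwrite('pics/h.png',np.hstack([cv2.resize(x[:,:,::-1],None,fx=2.2,fy=2.2,interpolation=cv2.INTER_CUBIC) for x in (im[240:430,240:420],im2[200:390,310:490])]))
E
```

```text
t: 32.7
ee_pos: [432.1, -333.0, 103.7]
orientation: [0.545, -0.451, 0.545, 0.449]
contact_force: [-0.4, 0.0, -1.2]
width: 0.497
t: 33.95
ee_pos: [450.4, -234.4, 102.7]
orientation: [0.545, -0.45, 0.545, 0.45]
contact_force: [0.2, 0.4, 0.2]
width: 0.5
```

View pics/h.png

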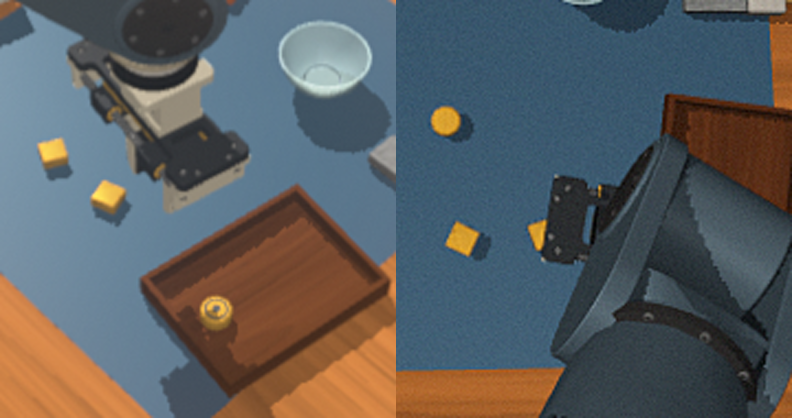

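The seal lies flat in the dish at the near-left, and the blanks have not moved. Next I'll measure the blanks by colour segmentation.

```bash
cat >> h.py <<'E'
def brass(im,cam,z,box):
    hsv=cv2.cvtColor(im,cv2.COLOR_BGR2HSV)
    m=((hsv[:,:,0]>12)&(hsv[:,:,0]<34)&(hsv[:,:,1]>110)&(hsv[:,:,2]>90)).astype(np.uint8)
    k=np.zeros_like(m); k[box[1]:box[3],box[0]:box[2]]=1
    n,l,st,c=cv2.connectedComponentsWithStats(m*k)
    for i in range(1,n):
        if st[i,4]>40:
            r=rect(l==i,cam,z); w=at(cam,c[i],z)
            print(cam,st[i][4],np.round(c[i],1),np.round(w,1),'rect',np.round(r[0],1),np.round(r[1],1),round(r[2],1))
E
python3 - <<'E'
from h import *
brass(cv2.imread('pics/a_top.png'),'top',8,(300,230,410,335))
brass(cv2.imread('pics/a_side.png'),'side',8,(240,260,320,350))
brass(cv2.imread('pics/h_side.png') if 0 else cv2.imread('pics/h_s.png'),'side',8,(240,260,310,350))
E
```

```text
top 137 [332.1 254.6] [568.  -63.6   8. ] rect [568.3 -63.3] [26.6 29. ] 88.9
top 149 [377. 306.] [ 452.8 -159.9    8. ] rect [ 452.8 -159.9] [26.2 26.5] 17.1
top 146 [339.8 308.2] [449.7 -78.    8. ] rect [449.8 -77.9] [26.5 26.4] 62.5
side 111 [297.7 278.9] [568.8 -62.4   8. ] rect [568.2 -62.3] [32.3 26.2] 47.0
side 120 [263.6 309.1] [450.5 -76.3   8. ] rect [450.6 -76.7] [32.  24.7] 64.1
side 142 [288.7 329. ] [ 453.5 -158.2    8. ] rect [ 453.4 -157.9] [30.9 28.4] 18.3
side 120 [263.6 309.1] [450.5 -76.3   8. ] rect [450.6 -76.7] [32.  24.7] 64.1
side 143 [288.8 329. ] [ 453.4 -158.3    8. ] rect [ 453.5 -158.1] [30.9 29. ] 18.3
```

Run:
```python
from h import *
go(453.2,-159.2,15.5,107.2)
```

```text
slide [0.871 0.115 0.743] roll [-0.1559  0.8441] jaw 79.1 down [ 0. -0. -1.] q6 -1.95 t 34.05 w 0.501 F [ 1.1 -0.1  0.4] tcp [ 450.4 -234.3  102.6]
```

```bash
python3 -m crank '{"slide":[[0,0.1,0.4],[0,0.115,0.743],[0,0.115,0.743],[0.2,0.115,0.743],[0.5,0.115,0.743],[0.7,0.115,0.743],[0.82,0.115,0.743],[0.87,0.115,0.743],[0.87,0.115,0.743],[0.87,0.115,0.743]],"roll":[-0.05,-0.1,-0.156,-0.156,-0.156,-0.156,-0.156,-0.156,-0.156,-0.156],"hand":[0,0,0,0,0,0,0,0,0,0]}'
python3 -m crank '{"slide":[[0,0,0],[0,0,0],[0,0,0],[0,0,0],[0,0,0],[0,0,0],[-0.2,0,0],[-0.5,0,0],[-0.8,0,0],[-0.8,0,0]],"roll":[0,0,0,0,0,0,0,0,0,0],"hand":[0.3,0.6,1,1,1,1,1,1,1,1]}' 30
python3 - <<'E'
from h import *
go(*cav(1),60,79)
im=camera('side')
cv2.imwrite('pics/i.png',cv2.resize(im[240:400,200:400,::-1],None,fx=3,fy=3))
E
```

```text
t: 35.3
ee_pos: [453.5, -159.4, 16.2]
orientation: [-0.42, 0.57, -0.419, -0.569]
contact_force: [0.8, -0.3, 0.0]
width: 0.502
t: 36.55
ee_pos: [454.0, -159.6, 96.9]
orientation: [-0.42, 0.57, -0.419, -0.568]
contact_force: [-0.7, -0.7, -1.1]
width: 0.275
slide [ 0.365 -1.226  3.418] roll [ 0.1567 -0.8433] jaw 107.2 down [ 0.003 -0.001 -1.   ] q6 -2.31 t 36.55 w 0.275 F [-0.7 -0.7 -1.1] tcp [ 454.  -159.6   96.9]
```

View pics/i.png

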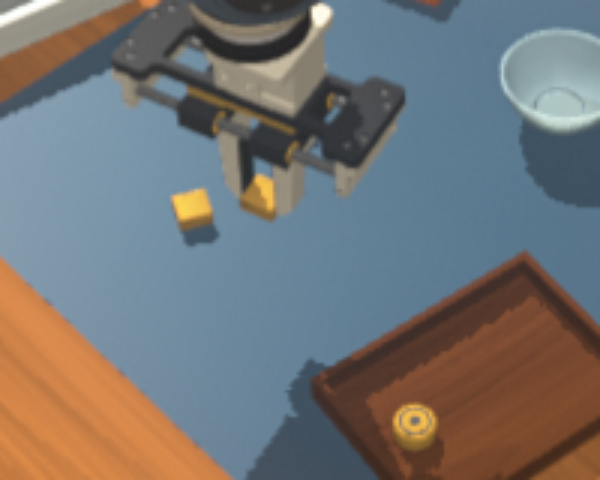

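```bash
python3 -m crank '{"slide":[[0,-0.18,0.5],[0,-0.36,1],[0,-0.36,1],[0,-0.36,1],[0,-0.36,1],[0,-0.36,1],[0,-0.36,1],[0,-0.36,1],[0,-0.36,1],[0,-0.36,1]],"roll":[0.05,0.1,0.157,0.157,0.157,0.157,0.157,0.157,0.157,0.157],"hand":[1,1,1,1,1,1,1,1,1,1]}'
python3 - <<'E'
from h import *
go(*cav(1),60,79)
E
```

```text
t: 37.85
ee_pos: [458.0, -53.0, 95.6]
orientation: [0.546, -0.45, 0.546, 0.45]
contact_force: [0.7, -0.4, -0.1]
width: 0.275
slide [0.356 0.371 2.537] roll [-2.000e-04  9.998e-01] jaw 79.0 down [ 0. -0. -1.] q6 -1.59 t 37.85 w 0.275 F [ 0.7 -0.4 -0.1] tcp [458.  -53.   95.6]
```

```bash
python3 -m crank '{"slide":[[0,0.1,0.5],[0,0.2,1],[0,0.2,1],[0,0.2,1],[0,0.2,1],[0,0.2,1],[0,0.2,1],[0,0.2,1],[0,0.2,1],[0,0.2,1]],"roll":[0,0,0,0,0,0,0,0,0,0],"hand":[1,1,1,1,1,1,1,1,1,1]}'
python3 -m crank '{"slide":[[0,0.1,0.5],[0,0.17,1],[0,0.17,1],[0,0.17,1],[0,0.17,1],[0,0.17,1.3],[0,0.17,1],[0,0.17,1],[0,0.17,1],[0,0.17,1]],"roll":[0,0,0,0,0,0,0,0,0,0],"hand":[1,1,1,1,1,1,1,1,1,1]}'
python3 - <<'E'
from h import *
go(*cav(1),50,79)
E
```

```text
t: 39.1
ee_pos: [457.5, 49.0, 95.6]
orientation: [0.546, -0.45, 0.546, 0.45]
contact_force: [-0.0, -0.1, -1.4]
width: 0.27
slide [0.456 0.171 1.537] roll [-2.000e-04  9.998e-01] jaw 79.0 down [-0. -0. -1.] q6 -1.37 t 39.1 w 0.27 F [-0.  -0.1 -1.4] tcp [457.5  49.   95.6]out of range: row 6 has 1.3, outside -1 to 1
```

My typo (1.3) had the call refused; retyping it.

```bash
python3 -m crank '{"slide":[[0,0.1,0.5],[0,0.171,1],[0,0.171,1],[0,0.171,1],[0,0.171,1],[0,0.171,1],[0,0.171,1],[0,0.171,1],[0,0.171,1],[0,0.171,1]],"roll":[0,0,0,0,0,0,0,0,0,0],"hand":[1,1,1,1,1,1,1,1,1,1]}'
python3 -m crank '{"slide":[[0,0,0.3],[0,0,0.537],[0,0,0.537],[0.1,0,0.537],[0.2,0,0.537],[0.25,0,0.537],[0.28,0,0.537],[0.3,0,0.537],[0.3,0,0.537],[0.3,0,0.537]],"roll":[0,0,0,0,0,0,0,0,0,0],"hand":[1,1,1,1,1,1,1,1,1,1]}'
python3 - <<'E'
from h import *
go(*cav(1),46.5,79)
im=camera('side')
cv2.imwrite('pics/j.png',cv2.resize(im[180:300,110:260,::-1],None,fx=5,fy=5,interpolation=cv2.INTER_CUBIC))
E
```

```text
t: 40.35
ee_pos: [459.9, 150.4, 95.7]
orientation: [0.546, -0.45, 0.546, 0.45]
contact_force: [-0.1, -0.0, -0.2]
width: 0.276
t: 41.6
ee_pos: [470.3, 203.1, 65.8]
orientation: [0.546, -0.45, 0.546, 0.449]
contact_force: [0.6, 0.6, -1.3]
width: 0.274
slide [ 0.193  0.002 -0.001] roll [-3.000e-04  9.997e-01] jaw 79.0 down [ 0.  0. -1.] q6 -1.06 t 41.6 w 0.274 F [ 0.6  0.6 -1.3] tcp [470.3 203.1  65.8]
```

View pics/j.png

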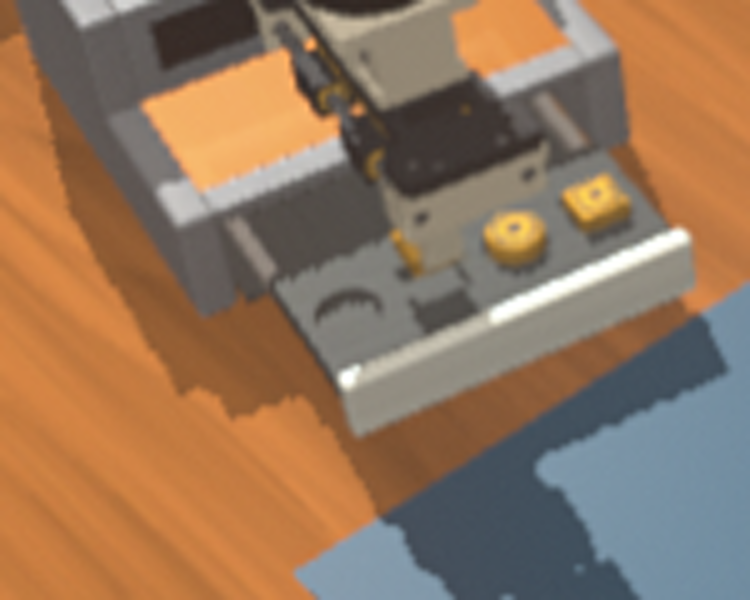

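The blank hangs above cavity1. I'll lower it with the force in view.

```bash
python3 -m crank '{"slide":[[0.05,0,0],[0.08,0,0],[0.1,0,0],[0.12,0,0],[0.13,0,0],[0.14,0,0],[0.15,0,0],[0.16,0,0],[0.16,0,0],[0.16,0,0]],"roll":[0,0,0,0,0,0,0,0,0,0],"hand":[1,1,1,1,1,1,1,1,1,1]}'
```

```text
t: 42.9
ee_pos: [470.2, 203.1, 49.7]
orientation: [0.546, -0.45, 0.546, 0.45]
contact_force: [-0.0, 0.3, -0.3]
width: 0.273
```

```bash
python3 -m crank '{"slide":[[0.01,0,0],[0.02,0,0],[0.022,0,0],[0.022,0,0],[0.022,0,0],[0.022,0,0],[0.022,0,0],[0.022,0,0],[0.022,0,0],[0.022,0,0]],"roll":[0,0,0,0,0,0,0,0,0,0],"hand":[1,1,1,0.3,0.15,0.15,0.15,0.15,0.15,0.15]}'
python3 - <<'E'
from h import *
go(*cav(2),45.5,79)
E
```

```text
t: 44.15
ee_pos: [470.2, 203.1, 47.4]
orientation: [0.546, -0.45, 0.546, 0.45]
contact_force: [-0.1, -0.2, 0.6]
width: 0.423
slide [ 0.019 -0.46   0.   ] roll [-3.000e-04  9.997e-01] jaw 79.0 down [-0. -0. -1.] q6 -1.06 t 44.15 w 0.423 F [-0.1 -0.2  0.6] tcp [470.2 203.1  47.4]
```

In with no resistance. Next is the neighbour, the finished round in cavity2: up, over, down.

```bash
python3 -m crank '{"slide":[[-0.2,0,0],[-0.3,0,0],[-0.3,-0.3,0],[-0.3,-0.46,0],[-0.3,-0.46,0],[-0.2,-0.46,0],[-0.1,-0.46,0],[-0.03,-0.46,0],[0.007,-0.46,0],[0.007,-0.46,0]],"roll":[0,0,0,0,0,0,0,0,0,0],"hand":[0.1,0.1,0.1,0.1,0.1,0.1,0.1,0.1,0.1,0.1]}'
python3 - <<'E'
from h import *
im=camera('side')
cv2.imwrite('pics/k.png',cv2.resize(im[180:300,110:260,::-1],None,fx=5,fy=5,interpolation=cv2.INTER_CUBIC))
E
```

```text
t: 45.4
ee_pos: [515.2, 194.3, 46.5]
orientation: [0.546, -0.449, 0.546, 0.45]
contact_force: [0.2, -0.1, 0.3]
width: 0.452
```

View pics/k.png

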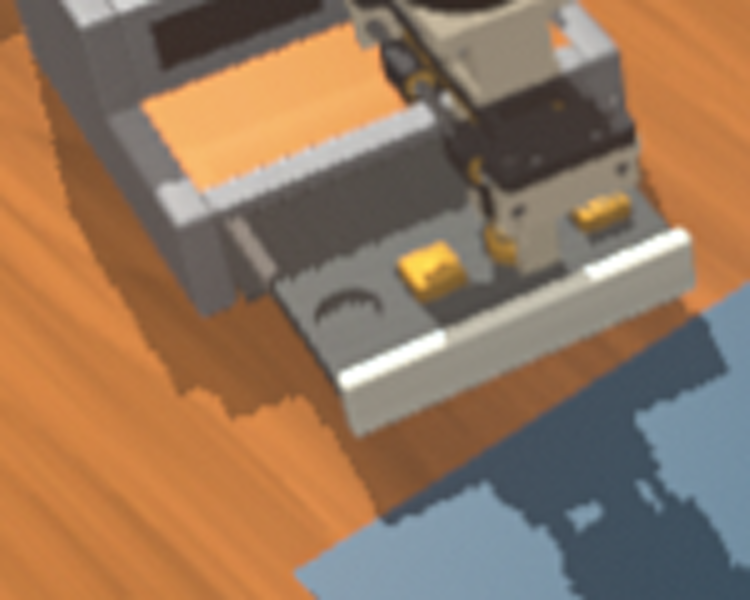

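The square blank sits in cavity1 at (432,270) in the crop, and the fingers straddle the round in cavity2. Grip and lift.

```bash
python3 -m crank '{"slide":[[0,0,0],[0,0,0],[0,0,0],[0,0,0],[0,0,0],[0,0,0],[-0.1,0,0],[-0.3,0,0],[-0.5,0,0],[-0.6,0,0]],"roll":[0,0,0,0,0,0,0,0,0,0],"hand":[0.4,1,1,1,1,1,1,1,1,1]}' 30
python3 - <<'E'
from h import *
go(*slot(1),60,79)
E
```

```text
t: 46.7
ee_pos: [515.6, 194.3, 107.9]
orientation: [0.546, -0.45, 0.545, 0.449]
contact_force: [-0.3, -0.2, -1.2]
width: 0.305
slide [ 0.477 -0.726 -5.313] roll [-3.000e-04  9.997e-01] jaw 79.0 down [ 0.001  0.    -1.   ] q6 -1.1 t 46.7 w 0.305 F [-0.3 -0.2 -1.2] tcp [515.6 194.3 107.9]
```

```bash
python3 -m crank '{"slide":[[0,-0.07,-0.5],[0,-0.14,-1],[0,-0.14,-1],[0,-0.14,-1],[0,-0.14,-1],[0,-0.14,-1],[0,-0.14,-1],[0,-0.14,-1],[0,-0.14,-1],[0,-0.14,-1]],"roll":[0,0,0,0,0,0,0,0,0,0],"hand":[1,1,1,1,1,1,1,1,1,1]}'
python3 -m crank '{"slide":[[0,-0.07,-0.5],[0,-0.14,-1],[0,-0.14,-1],[0,-0.14,-1],[0,-0.14,-1],[0,-0.14,-1],[0,-0.14,-1],[0,-0.14,-1],[0,-0.14,-1],[0,-0.14,-1]],"roll":[0,0,0,0,0,0,0,0,0,0],"hand":[1,1,1,1,1,1,1,1,1,1]}'
python3 -m crank '{"slide":[[0,-0.07,-0.5],[0,-0.14,-1],[0,-0.14,-1],[0,-0.14,-1],[0,-0.14,-1],[0,-0.14,-1],[0,-0.14,-1],[0,-0.14,-1],[0,-0.14,-1],[0,-0.14,-1]],"roll":[0,0,0,0,0,0,0,0,0,0],"hand":[1,1,1,1,1,1,1,1,1,1]}'
python3 -m crank '{"slide":[[0,-0.07,-0.5],[0,-0.14,-1],[0,-0.14,-1],[0,-0.14,-1],[0,-0.14,-1],[0,-0.14,-1],[0,-0.14,-1],[0,-0.14,-1],[0,-0.14,-1],[0,-0.14,-1]],"roll":[0,0,0,0,0,0,0,0,0,0],"hand":[1,1,1,1,1,1,1,1,1,1]}'
python3 - <<'E'
from h import *
go(*slot(1),22.5,79)
E
```

```text
t: 47.95
ee_pos: [509.9, 93.4, 106.7]
orientation: [0.546, -0.45, 0.546, 0.45]
contact_force: [0.1, 0.1, -0.5]
width: 0.307
t: 49.2
ee_pos: [504.5, -7.4, 106.7]
orientation: [0.546, -0.45, 0.546, 0.45]
contact_force: [0.2, 0.2, -0.2]
width: 0.304
t: 50.45
ee_pos: [499.0, -108.2, 106.7]
orientation: [0.546, -0.45, 0.546, 0.45]
contact_force: [0.3, 0.2, -1.0]
width: 0.308
t: 51.7
ee_pos: [493.6, -209.1, 106.7]
orientation: [0.546, -0.45, 0.546, 0.45]
contact_force: [-0.6, -1.5, -0.1]
width: 0.307
slide [ 0.842 -0.168 -1.311] roll [-3.000e-04  9.997e-01] jaw 78.9 down [-0.  0. -1.] q6 -1.87 t 51.7 w 0.307 F [-0.6 -1.5 -0.1] tcp [ 493.6 -209.1  106.7]
```

```bash
python3 -m crank '{"slide":[[0,-0.1,-0.5],[0,-0.168,-1],[0.1,-0.168,-1],[0.2,-0.168,-1],[0.2,-0.168,-1],[0.2,-0.168,-1],[0.2,-0.168,-1],[0.2,-0.168,-1],[0.2,-0.168,-1],[0.2,-0.168,-1]],"roll":[0,0,0,0,0,0,0,0,0,0],"hand":[1,1,1,1,1,1,1,1,1,1]}'
python3 -m crank '{"slide":[[0,0,-0.31],[0.25,0,-0.31],[0.45,0,-0.31],[0.55,0,-0.31],[0.6,0,-0.31],[0.63,0,-0.31],[0.645,0,-0.31],[0.645,0,-0.31],[0.645,0,-0.31],[0.645,0,-0.31]],"roll":[0,0,0,0,0,0,0,0,0,0],"hand":[1,1,1,1,1,1,1,1,1,1]}'
python3 -m crank '{"slide":[[0.003,0,0],[0.003,0,0],[0.003,0,0],[0.003,0,0],[0.003,0,0],[0.003,0,0],[-0.3,0,0],[-0.6,0,0],[-0.6,0,0.4],[-0.6,0,0.8]],"roll":[0,0,0,0,0,0,0,0,0,0],"hand":[0.3,0.1,0,0,0,0,0,0,0,0]}'
python3 - <<'E'
from h import *
go(568.3,-63.2,16,79)
im=camera('side'); im2=camera('top')
cv2.imwrite('pics/l_t.png',im2[:,:,::-1]);cv2.imwrite('pics/l_s.png',im[:,:,::-1])
cv2.imwrite('pics/l.png',np.hstack([cv2.resize(x[:,:,::-1],None,fx=2.2,fy=2.2,interpolation=cv2.INTER_CUBIC) for x in (im[240:430,240:420],im2[200:390,310:490])]))
brass(cv2.imread('pics/l_s.png'),'side',8,(240,260,310,350))
brass(cv2.imread('pics/l_t.png'),'top',8,(300,230,410,335))
E
```

```text
t: 52.95
ee_pos: [490.9, -310.4, 86.8]
orientation: [0.546, -0.45, 0.546, 0.45]
contact_force: [0.1, 0.5, -0.2]
width: 0.306
t: 54.2
ee_pos: [485.0, -340.9, 22.4]
orientation: [0.546, -0.45, 0.546, 0.449]
contact_force: [0.6, -0.1, -1.3]
width: 0.308
t: 55.45
ee_pos: [500.5, -261.7, 82.7]
orientation: [0.546, -0.45, 0.546, 0.449]
contact_force: [-0.0, 0.2, -0.0]
width: 0.502
slide [ 0.666 -0.282  2.078] roll [-6.000e-04  9.994e-01] jaw 78.9 down [ 0.001 -0.    -1.   ] q6 -1.94 t 55.45 w 0.502 F [-0.   0.2 -0. ] tcp [ 500.5 -261.7   82.7]
side 98 [297.1 279. ] [567.4 -61.8   8. ] rect [566.9 -61.4] [33.5 22.7] 54.1
side 120 [263.6 309.1] [450.5 -76.3   8. ] rect [450.6 -76.7] [32.  24.7] 64.1
top 135 [332.2 254.6] [568.  -63.6   8. ] rect [567.2 -63.3] [26.6 26.7] 88.9
top 146 [339.8 308.2] [449.7 -78.    8. ] rect [449.8 -77.9] [26.5 26.4] 62.5
```

View pics/l.png

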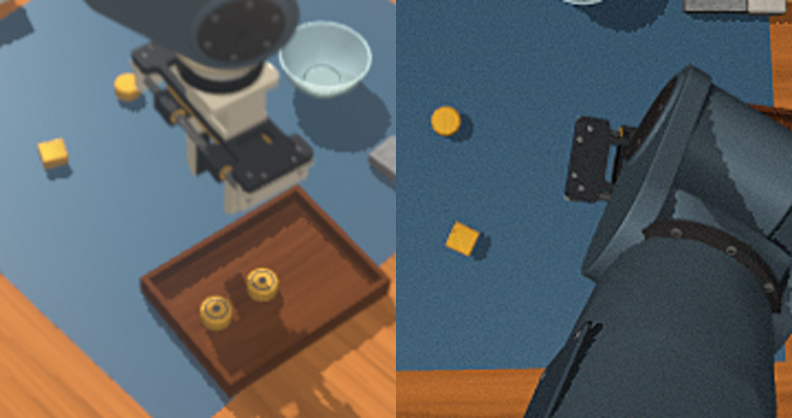

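Both seals are flat in the dish and the remaining blanks are unmoved. Next, the round blank at (568,-63).

```bash
python3 -m crank '{"slide":[[0,-0.1,0.5],[0,-0.14,1],[0,-0.14,1],[0,-0.14,1],[0,-0.14,1],[0,-0.14,1],[0,-0.14,1],[0,-0.14,1],[0,-0.14,1],[0,-0.14,1]],"roll":[0,0,0,0,0,0,0,0,0,0],"hand":[0,0,0,0,0,0,0,0,0,0]}'
python3 - <<'E'
from h import *
go(568.2,-63.2,16,79)
E
```

```text
t: 56.8
ee_pos: [533.2, -166.8, 82.2]
orientation: [0.546, -0.45, 0.546, 0.45]
contact_force: [0.2, 0.6, 0.4]
width: 0.5
slide [ 0.662 -0.145  1.084] roll [-3.000e-04  9.997e-01] jaw 79.0 down [ 0. -0. -1.] q6 -1.76 t 56.8 w 0.5 F [0.2 0.6 0.4] tcp [ 533.2 -166.8   82.2]
```

```bash
python3 -m crank '{"slide":[[0,-0.1,0.5],[0,-0.145,1],[0.1,-0.145,1],[0.3,-0.145,1],[0.3,-0.145,1],[0.3,-0.145,1],[0.3,-0.145,1],[0.3,-0.145,1],[0.3,-0.145,1],[0.3,-0.145,1]],"roll":[0,0,0,0,0,0,0,0,0,0],"hand":[0,0,0,0,0,0,0,0,0,0]}'
python3 -m crank '{"slide":[[0,0,0.084],[0.15,0,0.084],[0.28,0,0.084],[0.34,0,0.084],[0.362,0,0.084],[0.362,0,0.084],[0.362,0,0.084],[0.362,0,0.084],[0.362,0,0.084],[0.362,0,0.084]],"roll":[0,0,0,0,0,0,0,0,0,0],"hand":[0,0,0,0,0,0.4,1,1,1,1]}'
python3 - <<'E'
from h import *
go(*cav(2),66,79)
E
```

```text
t: 58.05
ee_pos: [566.7, -71.5, 52.3]
orientation: [0.546, -0.45, 0.546, 0.449]
contact_force: [0.2, -0.3, 0.6]
width: 0.499
t: 59.3
ee_pos: [568.4, -63.3, 16.3]
orientation: [0.546, -0.45, 0.546, 0.449]
contact_force: [-0.9, -0.6, 3.5]
width: 0.309
slide [-0.498  1.015  2.427] roll [-3.000e-04  9.997e-01] jaw 79.0 down [ 0.001 -0.    -1.   ] q6 -1.57 t 59.3 w 0.309 F [-0.9 -0.6  3.5] tcp [568.4 -63.3  16.3]
```

```bash
python3 -m crank '{"slide":[[-0.2,0,0],[-0.5,0,0],[-0.7,0.1,0.3],[-0.7,0.3,0.7],[-0.7,0.5,1],[-0.7,0.5,1],[-0.7,0.5,1],[-0.7,0.5,1],[-0.7,0.5,1],[-0.7,0.5,1]],"roll":[0,0,0,0,0,0,0,0,0,0],"hand":[1,1,1,1,1,1,1,1,1,1]}'
python3 -m crank '{"slide":[[0,0.25,0.5],[0,0.51,1],[0,0.51,1],[0,0.51,1],[0,0.51,1],[0,0.51,1],[0,0.51,1],[0,0.51,1],[0,0.51,1],[0,0.51,1]],"roll":[0,0,0,0,0,0,0,0,0,0],"hand":[1,1,1,1,1,1,1,1,1,1]}'
python3 - <<'E'
from h import *
go(*cav(2),49,79)
E
```

```text
t: 60.55
ee_pos: [538.4, 44.1, 86.0]
orientation: [0.546, -0.449, 0.546, 0.449]
contact_force: [-0.4, -0.1, -0.7]
width: 0.307
t: 61.8
ee_pos: [507.5, 152.4, 86.0]
orientation: [0.546, -0.45, 0.546, 0.45]
contact_force: [0.3, 0.2, -0.5]
width: 0.307
slide [0.37  0.004 0.426] roll [-3.000e-04  9.997e-01] jaw 79.0 down [ 0. -0. -1.] q6 -1.17 t 61.8 w 0.307 F [ 0.3  0.2 -0.5] tcp [507.5 152.4  86. ]
```

```bash
python3 -m crank '{"slide":[[0,0,0.3],[0,0,0.426],[0.1,0,0.426],[0.2,0,0.426],[0.27,0,0.426],[0.31,0,0.426],[0.34,0,0.426],[0.36,0,0.426],[0.37,0,0.426],[0.37,0,0.426]],"roll":[0,0,0,0,0,0,0,0,0,0],"hand":[1,1,1,1,1,1,1,1,1,1]}'
python3 - <<'E'
from h import *
go(*cav(2),47.2,79)
E
```

```text
t: 63.05
ee_pos: [515.7, 194.2, 49.1]
orientation: [0.546, -0.45, 0.546, 0.45]
contact_force: [-0.1, -0.6, -1.0]
width: 0.307
slide [0.019 0.004 0.   ] roll [-3.000e-04  9.997e-01] jaw 79.0 down [ 0.  0. -1.] q6 -1.1 t 63.05 w 0.307 F [-0.1 -0.6 -1. ] tcp [515.7 194.2  49.1]
```

```bash
python3 -m crank '{"slide":[[0.01,0,0],[0.018,0,0],[0.018,0,0],[0.018,0,0],[0.018,0,0],[0.018,0,0],[0.018,0,0],[0.018,0,0],[0.018,0,0],[-0.2,0,0]],"roll":[0,0,0,0,0,0,0,0,0,0],"hand":[1,1,1,0.3,0.15,0.15,0.1,0.1,0.1,0.1]}'
python3 - <<'E'
from h import *
go(*cav(3),46.7,79)
im=camera('side')
cv2.imwrite('pics/m.png',cv2.resize(im[180:300,110:260,::-1],None,fx=5,fy=5,interpolation=cv2.INTER_CUBIC))
E
```

```text
t: 64.3
ee_pos: [514.7, 193.9, 68.1]
orientation: [0.545, -0.449, 0.547, 0.45]
contact_force: [-0.5, 0.3, 0.5]
width: 0.45
slide [ 0.213 -0.465  0.005] roll [-3.000e-04  9.997e-01] jaw 78.9 down [-0.003 -0.001 -1.   ] q6 -1.1 t 64.3 w 0.45 F [-0.5  0.3  0.5] tcp [514.7 193.9  68.1]
```

View pics/m.png

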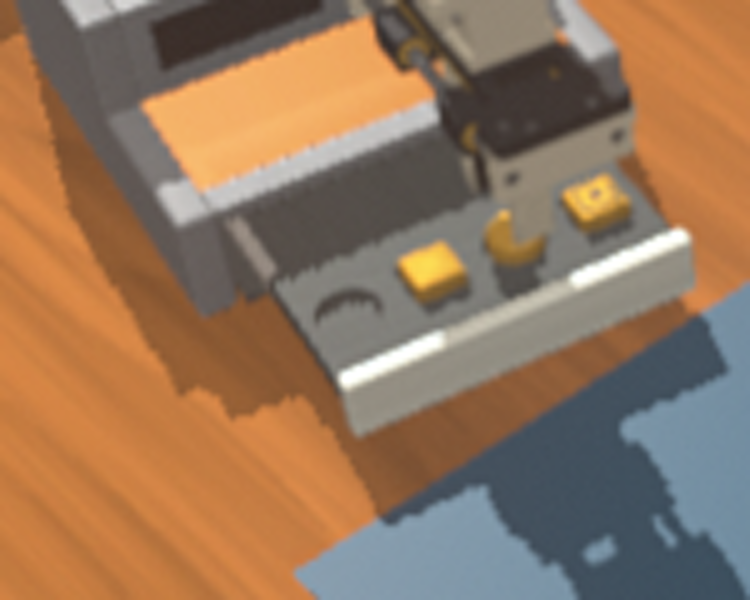

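The round blank stays in cavity2 and the square in cavity1. Next, the finished square in cavity3.

```bash
python3 -m crank '{"slide":[[0,-0.3,0],[0,-0.462,0],[0,-0.462,0],[0.1,-0.462,0],[0.17,-0.462,0],[0.2,-0.462,0],[0.21,-0.462,0],[0.21,-0.462,0],[0.21,-0.462,0],[0.21,-0.462,0]],"roll":[0,0,0,0,0,0,0,0,0,0],"hand":[0.1,0.1,0.1,0.1,0.1,0.1,0.1,0.1,0.1,0.1]}'
python3 -m crank '{"slide":[[0,0,0],[0,0,0],[0,0,0],[0,0,0],[0,0,0],[0,0,0],[-0.1,0,0],[-0.3,0,0],[-0.5,0,0],[-0.6,0,0]],"roll":[0,0,0,0,0,0,0,0,0,0],"hand":[0.4,1,1,1,1,1,1,1,1,1]}' 30
python3 - <<'E'
from h import *
go(*slot(2),60,79)
E
```

```text
t: 65.6
ee_pos: [561.0, 185.4, 48.2]
orientation: [0.546, -0.45, 0.546, 0.449]
contact_force: [-0.6, -0.2, 1.4]
width: 0.452
t: 66.85
ee_pos: [561.4, 185.4, 109.5]
orientation: [0.546, -0.45, 0.545, 0.449]
contact_force: [-0.6, 0.4, -1.3]
width: 0.269
slide [ 0.493 -0.798 -5.294] roll [-3.000e-04  9.997e-01] jaw 79.0 down [ 0.002  0.    -1.   ] q6 -1.14 t 66.85 w 0.269 F [-0.6  0.4 -1.3] tcp [561.4 185.4 109.5]
```

```bash
python3 -m crank '{"slide":[[0,-0.07,-0.5],[0,-0.15,-1],[0,-0.15,-1],[0,-0.15,-1],[0,-0.15,-1],[0,-0.15,-1],[0,-0.15,-1],[0,-0.15,-1],[0,-0.15,-1],[0,-0.15,-1]],"roll":[0,0,0,0,0,0,0,0,0,0],"hand":[1,1,1,1,1,1,1,1,1,1]}'
python3 -m crank '{"slide":[[0,-0.07,-0.5],[0,-0.15,-1],[0,-0.15,-1],[0,-0.15,-1],[0,-0.15,-1],[0,-0.15,-1],[0,-0.15,-1],[0,-0.15,-1],[0,-0.15,-1],[0,-0.15,-1]],"roll":[0,0,0,0,0,0,0,0,0,0],"hand":[1,1,1,1,1,1,1,1,1,1]}'
python3 -m crank '{"slide":[[0,-0.07,-0.5],[0,-0.15,-1],[0,-0.15,-1],[0,-0.15,-1],[0,-0.15,-1],[0,-0.15,-1],[0,-0.15,-1],[0,-0.15,-1],[0,-0.15,-1],[0,-0.15,-1]],"roll":[0,0,0,0,0,0,0,0,0,0],"hand":[1,1,1,1,1,1,1,1,1,1]}'
python3 -m crank '{"slide":[[0,-0.07,-0.5],[0,-0.15,-1],[0,-0.15,-1],[0,-0.15,-1],[0,-0.15,-1],[0,-0.15,-1],[0,-0.15,-1],[0,-0.15,-1],[0,-0.15,-1],[0,-0.15,-1]],"roll":[0,0,0,0,0,0,0,0,0,0],"hand":[1,1,1,1,1,1,1,1,1,1]}'
python3 - <<'E'
from h import *
go(*slot(2),23.5,79)
E
```

```text
t: 68.1
ee_pos: [556.5, 84.3, 108.0]
orientation: [0.546, -0.45, 0.546, 0.45]
contact_force: [0.1, -0.1, -0.7]
width: 0.271
t: 69.35
ee_pos: [552.1, -16.7, 108.1]
orientation: [0.546, -0.449, 0.546, 0.449]
contact_force: [0.3, -0.6, -1.2]
width: 0.269
t: 70.6
ee_pos: [547.6, -117.7, 108.0]
orientation: [0.546, -0.45, 0.546, 0.45]
contact_force: [-0.3, -0.1, -1.0]
width: 0.276
t: 71.85
ee_pos: [543.2, -218.8, 108.0]
orientation: [0.546, -0.45, 0.546, 0.45]
contact_force: [-0.0, -0.3, -1.6]
width: 0.271
slide [ 0.845 -0.203 -1.292] roll [-3.000e-04  9.997e-01] jaw 78.9 down [-0.  0. -1.] q6 -1.84 t 71.85 w 0.271 F [-0.  -0.3 -1.6] tcp [ 543.2 -218.8  108. ]
```

```bash
python3 -m crank '{"slide":[[0,-0.1,-0.5],[0,-0.203,-1],[0.1,-0.203,-1],[0.2,-0.203,-1],[0.2,-0.203,-1],[0.2,-0.203,-1],[0.2,-0.203,-1],[0.2,-0.203,-1],[0.2,-0.203,-1],[0.2,-0.203,-1]],"roll":[0,0,0,0,0,0,0,0,0,0],"hand":[1,1,1,1,1,1,1,1,1,1]}'
python3 -m crank '{"slide":[[0,0,-0.29],[0.25,0,-0.29],[0.45,0,-0.29],[0.55,0,-0.29],[0.6,0,-0.29],[0.63,0,-0.29],[0.645,0,-0.29],[0.645,0,-0.29],[0.645,0,-0.29],[0.645,0,-0.29]],"roll":[0,0,0,0,0,0,0,0,0,0],"hand":[1,1,1,1,1,1,1,1,1,1]}'
python3 -m crank '{"slide":[[0.003,0,0],[0.003,0,0],[0.003,0,0],[0.003,0,0],[0.003,0,0],[0.003,0,0],[-0.3,0,0],[-0.6,0,0],[-0.6,0.2,0.4],[-0.6,0.4,0.8]],"roll":[0,0,0,0,0,0,0,0,0,0],"hand":[0.3,0.1,0,0,0,0,0,0,0,0]}'
python3 - <<'E'
from h import *
im=camera('side'); im2=camera('top')
cv2.imwrite('pics/n_t.png',im2[:,:,::-1]);cv2.imwrite('pics/n_s.png',im[:,:,::-1])
cv2.imwrite('pics/n.png',np.hstack([cv2.resize(x[:,:,::-1],None,fx=2.2,fy=2.2,interpolation=cv2.INTER_CUBIC) for x in (im[240:430,240:420],im2[200:390,310:490])]))
brass(cv2.imread('pics/n_s.png'),'side',8,(240,260,310,350))
brass(cv2.imread('pics/n_t.png'),'top',8,(300,230,410,335))
go(450,-77.3,16,62.8)
E
```

```text
t: 73.1
ee_pos: [543.9, -320.8, 88.1]
orientation: [0.546, -0.45, 0.546, 0.45]
contact_force: [-0.6, -0.0, -1.5]
width: 0.274
t: 74.35
ee_pos: [538.4, -349.3, 23.7]
orientation: [0.546, -0.45, 0.546, 0.449]
contact_force: [-0.2, -0.1, -1.3]
width: 0.273
t: 75.6
ee_pos: [514.1, -262.2, 83.8]
orientation: [0.546, -0.45, 0.546, 0.449]
contact_force: [0.7, -0.2, -0.4]
width: 0.498
side 120 [263.6 309.1] [450.5 -76.3   8. ] rect [450.6 -76.7] [32.  24.7] 64.1
top 146 [339.8 308.2] [449.7 -78.    8. ] rect [449.8 -77.9] [26.5 26.4] 62.5
slide [0.679 0.966 1.671] roll [ 0.0904 -0.9096] jaw 79.1 down [-0.002  0.001 -1.   ] q6 -1.93 t 75.7 w 0.498 F [ 0.9 -1.4  0.2] tcp [ 513.3 -259.7   83.5]
```

View pics/n.png

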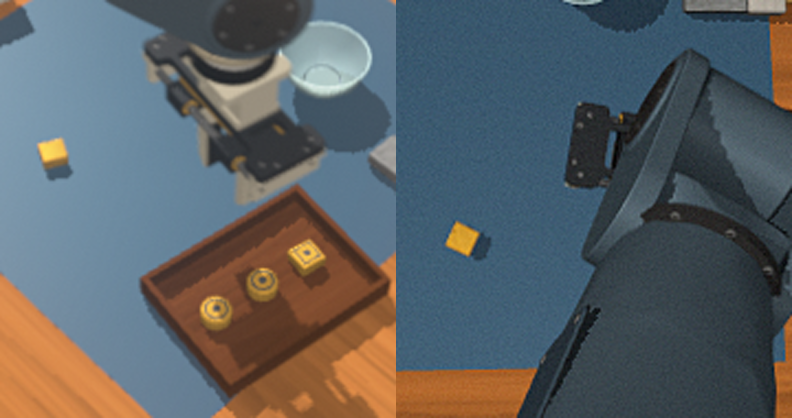

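All three seals are flat in the dish. Last blank: the square at (450,-77), with jaw angle 62.6°.

```bash
python3 -m crank '{"slide":[[0,0.3,0.5],[0,0.6,0.9],[0,0.96,1],[0,0.96,1],[0,0.96,1],[0,0.96,1],[0,0.96,1],[0,0.96,1],[0,0.96,1],[0,0.96,1]],"roll":[0.05,0.09,0.09,0.09,0.09,0.09,0.09,0.09,0.09,0.09],"hand":[0,0,0,0,0,0,0,0,0,0]}'
python3 - <<'E'
from h import *
go(450,-77.3,16,62.6)
E
```

```text
t: 76.95
ee_pos: [439.4, -146.5, 83.5]
orientation: [0.604, -0.368, 0.604, 0.368]
contact_force: [0.8, 0.4, -1.2]
width: 0.497
slide [0.675 0.223 0.664] roll [ 8.000e-04 -9.992e-01] jaw 62.8 down [-0. -0. -1.] q6 -1.52 t 76.95 w 0.497 F [ 0.8  0.4 -1.2] tcp [ 439.4 -146.5   83.5]
```

```bash
python3 -m crank '{"slide":[[0,0.1,0.4],[0,0.223,0.664],[0,0.223,0.664],[0.2,0.223,0.664],[0.4,0.223,0.664],[0.55,0.223,0.664],[0.64,0.223,0.664],[0.675,0.223,0.664],[0.675,0.223,0.664],[0.675,0.223,0.664]],"roll":[0,0,0,0,0,0,0,0,0,0],"hand":[0,0,0,0,0,0,0,0,0,0]}'
python3 -m crank '{"slide":[[0,0,0],[0,0,0],[0,0,0],[0,0,0],[0,0,0],[0,0,0],[-0.2,0,0],[-0.5,0,0],[-0.75,0,0],[-0.75,0,0]],"roll":[0,0,0,0,0,0,0,0,0,0],"hand":[0.3,0.6,1,1,1,1,1,1,1,1]}' 30
python3 - <<'E'
from h import *
go(*cav(3),60,79)
E
```

```text
t: 78.2
ee_pos: [450.3, -77.3, 16.4]
orientation: [0.604, -0.368, 0.604, 0.368]
contact_force: [0.1, -0.3, -0.3]
width: 0.501
t: 79.45
ee_pos: [450.7, -77.5, 92.0]
orientation: [0.604, -0.369, 0.603, 0.367]
contact_force: [-0.6, 0.6, -2.2]
width: 0.274
slide [0.321 0.23  2.841] roll [-0.0903  0.9097] jaw 62.8 down [ 0.003 -0.001 -1.   ] q6 -1.37 t 79.45 w 0.274 F [-0.6  0.6 -2.2] tcp [450.7 -77.5  92. ]
```

```bash
python3 -m crank '{"slide":[[0,0.05,0.5],[0,0.08,1],[0,0.08,1],[0,0.08,1],[0,0.08,1],[0,0.08,1],[0,0.08,1],[0,0.08,1],[0,0.08,1],[0,0.08,1]],"roll":[-0.05,-0.09,-0.09,-0.09,-0.09,-0.09,-0.09,-0.09,-0.09,-0.09],"hand":[1,1,1,1,1,1,1,1,1,1]}'
python3 - <<'E'
from h import *
go(*cav(3),49,79)
E
```

```text
t: 80.7
ee_pos: [488.6, 15.3, 91.0]
orientation: [0.546, -0.45, 0.546, 0.45]
contact_force: [0.2, -0.6, -0.5]
width: 0.272
slide [ 0.42  -0.378  1.808] roll [-3.000e-04  9.997e-01] jaw 79.0 down [ 0. -0. -1.] q6 -1.44 t 80.7 w 0.272 F [ 0.2 -0.6 -0.5] tcp [488.6  15.3  91. ]
```

```bash
python3 -m crank '{"slide":[[0,-0.2,0.5],[0,-0.378,1],[0,-0.378,1],[0,-0.378,1],[0,-0.378,1],[0,-0.378,1],[0,-0.378,1],[0,-0.378,1],[0,-0.378,1],[0,-0.378,1]],"roll":[0,0,0,0,0,0,0,0,0,0],"hand":[1,1,1,1,1,1,1,1,1,1]}'
python3 -m crank '{"slide":[[0,0,0.4],[0,0,0.808],[0,0,0.808],[0.1,0,0.808],[0.2,0,0.808],[0.25,0,0.808],[0.28,0,0.808],[0.3,0,0.808],[0.3,0,0.808],[0.3,0,0.808]],"roll":[0,0,0,0,0,0,0,0,0,0],"hand":[1,1,1,1,1,1,1,1,1,1]}'
python3 - <<'E'
from h import *
go(*cav(3),47,79)
E
```

```text
t: 81.95
ee_pos: [544.9, 106.2, 91.0]
orientation: [0.546, -0.45, 0.546, 0.45]
contact_force: [0.5, -0.1, -1.2]
width: 0.274
t: 83.2
ee_pos: [560.5, 185.5, 61.2]
orientation: [0.546, -0.45, 0.546, 0.449]
contact_force: [0.3, 0.9, -0.4]
width: 0.275
slide [ 0.142  0.001 -0.   ] roll [-3.000e-04  9.997e-01] jaw 79.0 down [ 0.  0. -1.] q6 -1.14 t 83.2 w 0.275 F [ 0.3  0.9 -0.4] tcp [560.5 185.5  61.2]
```

```bash
python3 -m crank '{"slide":[[0.04,0,0],[0.06,0,0],[0.08,0,0],[0.1,0,0],[0.11,0,0],[0.12,0,0],[0.12,0,0],[0.12,0,0],[0.12,0,0],[0.12,0,0]],"roll":[0,0,0,0,0,0,0,0,0,0],"hand":[1,1,1,1,1,1,1,1,1,1]}'
```

```text
t: 84.45
ee_pos: [560.4, 185.5, 49.1]
orientation: [0.546, -0.45, 0.546, 0.45]
contact_force: [-0.4, -0.4, -1.1]
width: 0.276
```

```bash
python3 -m crank '{"slide":[[0.01,0,0],[0.018,0,0],[0.018,0,0],[0.018,0,0],[0.018,0,0],[0.018,0,0],[0.018,0,0],[0.018,0,0],[-0.3,0,0],[-0.6,0,0]],"roll":[0,0,0,0,0,0,0,0,0,0],"hand":[1,1,1,0.3,0.15,0.15,0.1,0.1,0.1,0.1]}'
python3 -m crank '{"slide":[[0,0,-0.4],[0,0,-1],[0,0,-1],[0,0,-1],[0,0,-1],[0,0.4,-1],[0,0.7,-1],[0,0.7,-1],[0,0.7,-1],[0,0.7,-1]],"roll":[0,0,0,0,0,0,0,0,0,0],"hand":[1,1,1,1,1,1,1,1,1,1]}'
python3 -m crank '{"slide":[[0,0,-0.4],[0,0,-0.7],[0,0,-0.7],[0,0,-0.7],[0,0,-0.7],[0,0,-0.7],[0,0,-0.7],[0,0,-0.7],[0,0,-0.7],[0,0,-0.7]],"roll":[0,0,0,0,0,0,0,0,0,0],"hand":[1,1,1,1,1,1,1,1,1,1]}'
python3 - <<'E'
from h import *
im=camera('side'); im2=camera('top')
cv2.imwrite('pics/o_t.png',im2[:,:,::-1]);cv2.imwrite('pics/o_s.png',im[:,:,::-1])
cv2.imwrite('pics/o.png',np.hstack([cv2.resize(x[:,:,::-1],None,fx=2.6,fy=2.6,interpolation=cv2.INTER_CUBIC) for x in (im[160:340,110:260],im2[220:400,130:280])]))
im=cv2.imread('pics/o_t.png')
brass(im,'top',41,(196,250,226,330))
for i in range(4): print(np.round(pix('top',[*cav(i),41]),1))
E
```

```text
t: 85.7
ee_pos: [560.3, 185.5, 109.7]
orientation: [0.546, -0.449, 0.546, 0.45]
contact_force: [0.0, -0.3, 0.7]
width: 0.452
t: 86.95
ee_pos: [473.4, 100.9, 109.0]
orientation: [0.546, -0.45, 0.546, 0.449]
contact_force: [0.2, 0.7, 0.6]
width: 0.005
t: 88.2
ee_pos: [459.1, 32.1, 109.0]
orientation: [0.546, -0.45, 0.546, 0.45]
contact_force: [-0.7, 0.6, -0.7]
width: 0.006
top 156 [217.1 258.5] [561.  185.8  41. ] rect [560.8 185.8] [26.8 27.4] 79.6
top 155 [213.  279.5] [515.7 194.4  41. ] rect [515.8 194.5] [28.1 26.1] 0.2
top 156 [208.7 300.7] [470.4 203.5  41. ] rect [470.4 203.5] [26.  27.2] 78.8
[204.8 322.1]
[208.9 300.8]
[213.1 279.7]
[217.2 258.7]
```

View pics/o.png

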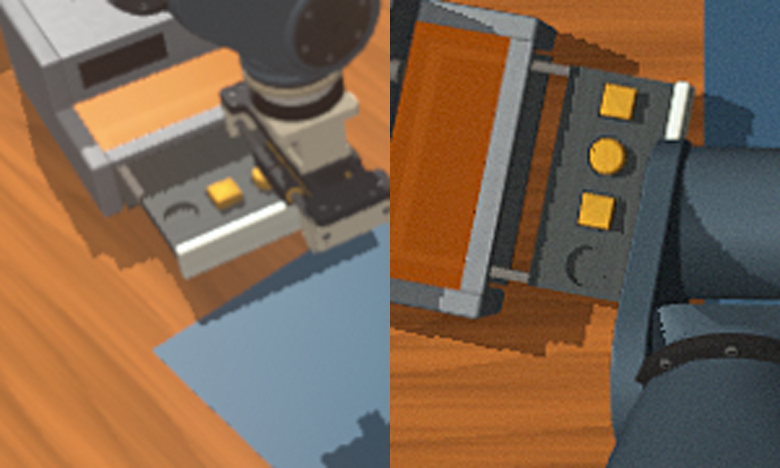

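All three blanks are seated, with centres within 1 mm of the cavity points. The round is in cavity2, the squares in cavities 1 and 3, and cavity0 is empty. Next I'll press the tray home.

Run:
```python
from h import *
go(475.5,100,29.6,79)
```

```text
slide [ 0.794 -0.031  0.698] roll [-3.000e-04  9.997e-01] jaw 78.9 down [-0.  0. -1.] q6 -1.41 t 88.3 w 0.006 F [0.5 0.1 0.1] tcp [459.1  32.1 109. ]
```

```bash
python3 -m crank '{"slide":[[0,-0.03,0.4],[0.1,-0.03,0.698],[0.4,-0.03,0.698],[0.6,-0.03,0.698],[0.7,-0.03,0.698],[0.794,-0.03,0.698],[0.794,-0.03,0.698],[0.794,-0.03,0.698],[0.794,-0.03,0.698],[0.794,-0.03,0.698]],"roll":[0,0,0,0,0,0,0,0,0,0],"hand":[1,1,1,1,1,1,1,1,1,1]}'
python3 -m crank '{"slide":[[0,0,0.1],[0,0,0.2],[0,0,0.25],[0,0,0.3],[0,0,0.36],[0,0,0.42],[0,0,0.48],[0,0,0.54],[0,0,0.6],[0,0,0.66]],"roll":[0,0,0,0,0,0,0,0,0,0],"hand":[1,1,1,1,1,1,1,1,1,1]}'
```

```text
t: 89.55
ee_pos: [475.6, 100.0, 29.9]
orientation: [0.546, -0.45, 0.546, 0.449]
contact_force: [-0.2, -0.0, -0.5]
width: 0.011
t: 90.8
ee_pos: [487.8, 164.5, 29.6]
orientation: [0.545, -0.45, 0.546, 0.45]
contact_force: [-1.0, -7.0, 2.9]
width: 0.005
```

```bash
python3 -m crank '{"slide":[[0,0,0.06],[0,0,0.12],[0,0,0.18],[0,0,0.24],[0,0,0.3],[0,0,0.36],[0,0,0.42],[0,0,0.48],[0,0,0.54],[0,0,0.6]],"roll":[0,0,0,0,0,0,0,0,0,0],"hand":[1,1,1,1,1,1,1,1,1,1]}'
python3 - <<'E'
from h import *
go(503.2,242.3,29.6,79)
E
```

```text
t: 92.05
ee_pos: [499.1, 223.1, 29.5]
orientation: [0.545, -0.45, 0.547, 0.45]
contact_force: [-2.2, -7.4, 4.4]
width: 0.006
slide [-0.001 -0.004  0.196] roll [-2.000e-04  9.998e-01] jaw 79.0 down [-0.002 -0.001 -1.   ] q6 -1.04 t 92.05 w 0.006 F [-2.2 -7.4  4.4] tcp [499.1 223.1  29.5]
```

```bash
python3 -m crank '{"slide":[[0,0,0.04],[0,0,0.08],[0,0,0.11],[0,0,0.14],[0,0,0.16],[0,0,0.18],[0,0,0.19],[0,0,0.2],[0,0,0.2],[0,0,0.2]],"roll":[0,0,0,0,0,0,0,0,0,0],"hand":[1,1,1,1,1,1,1,1,1,1]}'
```

```text
t: 93.3
ee_pos: [502.7, 242.1, 29.6]
orientation: [0.545, -0.45, 0.547, 0.449]
contact_force: [-2.4, -9.5, 5.0]
width: 0.004
```

```bash
python3 -m crank '{"slide":[[0,0,0.01],[0,0,0.02],[0,0,0.02],[0,0,0.02],[0,0,0.02],[0,0,0.02],[0,0,0.02],[0,0,0.02],[0,0,0.02],[0,0,0.02]],"roll":[0,0,0,0,0,0,0,0,0,0],"hand":[1,1,1,1,1,1,1,1,1,1]}'
```

```text
t: 94.55
ee_pos: [502.7, 242.4, 29.6]
orientation: [0.544, -0.45, 0.548, 0.449]
contact_force: [-3.6, -23.4, 11.3]
width: 0.005
```

It's at the stop again (23 N). Back off gently, then look.

```bash
python3 -m crank '{"slide":[[0,0,-0.05],[0,0,-0.1],[0,0,-0.15],[0,0,-0.2],[0,0,-0.3],[0,0,-0.4],[0,0,-0.6],[0,0,-0.8],[0,0,-0.8],[0,0,-0.8]],"roll":[0,0,0,0,0,0,0,0,0,0],"hand":[1,1,1,1,1,1,1,1,1,1]}'
python3 -m crank '{"slide":[[-0.2,0,-0.2],[-0.5,0,-0.5],[-0.9,0,-0.9],[-1,0,-1],[-1,0,-1],[-1,0,-1],[-1,0,-1],[-1,0,-1],[-1,0,-1],[-1,0,-1]],"roll":[0,0,0,0,0,0,0,0,0,0],"hand":[1,1,1,1,1,1,1,1,1,1]}'
python3 -m crank '{"slide":[[-0.2,0,-0.2],[-0.5,0,-0.5],[-0.5,0,-0.9],[-0.5,0,-1],[-0.5,0,-1],[-0.5,0,-1],[-0.5,0,-1],[-0.5,0,-1],[-0.5,0,-1],[-0.5,0,-1]],"roll":[0,0,0,0,0,0,0,0,0,0],"hand":[1,1,1,1,1,1,1,1,1,1]}'
python3 - <<'E'
from h import *
im=camera('side'); im2=camera('top')
cv2.imwrite('pics/p_t.png',im2[:,:,::-1]);cv2.imwrite('pics/p_s.png',im[:,:,::-1])
cv2.imwrite('pics/p.png',np.hstack([cv2.resize(x[:,:,::-1],None,fx=1.2,fy=1.2) for x in (im[80:440,100:420],im2[120:480,130:450])]))
hsv=cv2.cvtColor(cv2.imread('pics/p_t.png'),cv2.COLOR_BGR2HSV)
for f in('a_t','p_t'):
  f=f.replace('a_t','a_top');hsv=cv2.cvtColor(cv2.imread(f'pics/{f}.png'),cv2.COLOR_BGR2HSV)
  b=((hsv[:,:,2]>190)&(hsv[:,:,1]<50)).astype(np.uint8); b[:, :165]=0; b[:,260:]=0;b[:240]=0;b[345:]=0
  n,l,st,c=cv2.connectedComponentsWithStats(b); i=1+np.argmax(st[1:,4]); print(f,st[i],c[i],np.round(at('top',c[i],46),1))
for c in ('top','side'):
  for l in ('bowl','block','brush'):
    r=mark_of(c,l)
    if r: print(c,l,round(r[0]['conf'],2),np.round(at(c,r[0]['centre'],0),1))
E
```

```text
t: 95.8
ee_pos: [488.7, 166.6, 29.7]
orientation: [0.546, -0.449, 0.546, 0.449]
contact_force: [-0.6, -0.0, 0.3]
width: 0.002
t: 97.05
ee_pos: [469.3, 68.7, 129.5]
orientation: [0.546, -0.45, 0.546, 0.45]
contact_force: [-0.4, 0.2, 0.1]
width: 0.007
t: 98.3
ee_pos: [450.1, -29.5, 179.6]
orientation: [0.546, -0.45, 0.546, 0.45]
contact_force: [-0.4, -0.0, -0.6]
width: 0.007
a_top [191 261   3  12  19] [191.89473684 265.89473684] [545.5 239.4  46. ]
p_t [189 261   5  20  33] [190.90909091 270.39393939] [535.8 241.5  46. ]
top bowl 0.66 [ 733.7 -201.     0. ]
top block 0.55 [753.    6.3   0. ]
top brush 0.92 [ 691.7 -413.9    0. ]
side bowl 0.72 [ 727.4 -201.3    0. ]
side block 0.75 [760.5   5.2   0. ]
side brush 0.93 [ 689.5 -408.9    0. ]
```

View pics/p.png

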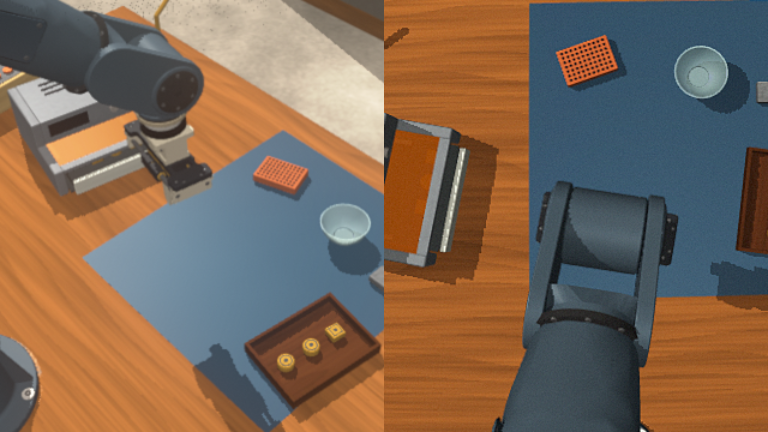

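The tray is shut, the seals are in the dish, and the bystanders haven't moved. I'll compare the panel with its starting picture.

Run:
```python
from h import *
a,b=cv2.imread('pics/a_top.png'),cv2.imread('pics/p_t.png')
A,B=[x[230:345,130:205] for x in (a,b)]
d=cv2.absdiff(A,B)
print(d.mean())
g=lambda x:cv2.cvtColor(x[235:340,176:212],cv2.COLOR_BGR2GRAY).astype(np.float32)
print(cv2.phaseCorrelate(g(a),g(b)))
g=lambda x:cv2.cvtColor(x[235:340,176:212],cv2.COLOR_BGR2GRAY).astype(np.float32)
cv2.imwrite('pics/q.png',cv2.resize(np.hstack([A,B]),None,fx=5,fy=5,interpolation=cv2.INTER_CUBIC))
```

```text
5.204676328502416
((-0.03466630447696417, 0.029165492918579616), 0.9771939945319061)
```

View pics/q.png

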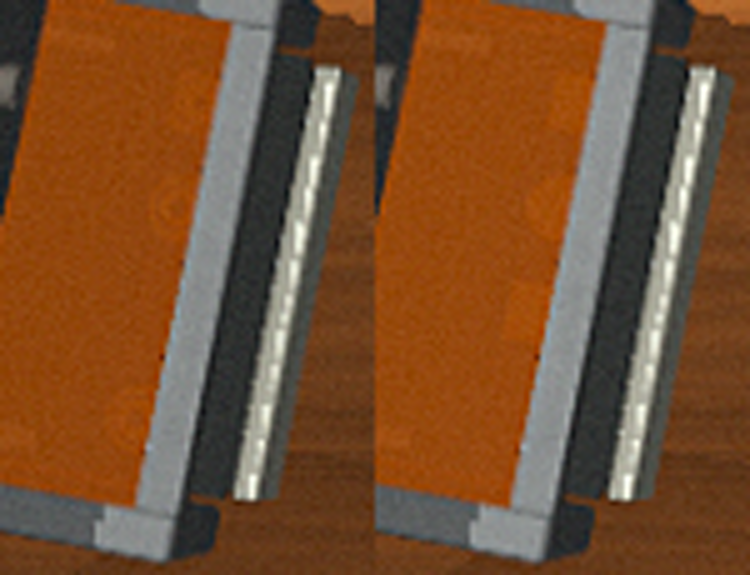

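The panel stands exactly where it did latched at the start (shift about 0.03 px). The blanks show faintly through the amber window: square, round, square, all aligned. Handing in.

```bash
python3 -c "
from rig import *
print(observe()['t']); print(sign_off())"
```

```text
98.7
the job is handed in; nothing more can be done
None
```

I let the tray out with a full press, laid the three finished seals flat in the dish, and loaded the three blanks on the bench. The squares went into cavities 1 and 3 and the round into cavity 2; cavity 0 stays empty. I then pressed the tray to its inner stop and let go, and it stayed latched. I handed in at 98.7 s; the hand-in gives no verdict.

**Last checks:**
- **Blanks:** before closing, their centres were within about 1 mm of the cavity points, and each had gone in without resistance. After closing I could see them only faintly through the amber window, still aligned.
- **Tray:** the front panel matches its starting latched picture to about 0.03 px.
- **Dish:** all three seals lie inside it and look flat.
- **Bowl, block and brush:** the networks' positions match the start to within their noise, up to about 9 mm.
- **Robot:** it was clear of everything, with no contact force.

No check failed. One move call was refused because I typed a row value out of range; nothing moved, and I retyped it.

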